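# Fetch the dish from behind the glasses and put the shelf back in order

## Task

The little terracotta dish is hemmed in at the back of the beech shelf by the two nosing glasses and the jigger: first stand both glasses and the jigger upright on the black rubber bar mat on the counter, wholly on it, without shifting the dish, and only when all three are there take the dish and set it down in the middle of the round slate. Once the dish is on the slate, put the others back on the shelf, one on each coaster: a glass on each of the round grey felt coasters and the jigger on the square stone one, upright, in the middle of the coaster so that no part of the foot hangs over its edge. Keep everything upright as you carry it, and leave the decanter and the bitters bottle alone.

Things in the scene. Friction and masses are not known exactly. Their poses are not given: they have to be found in the camera images.
- glass_a_mid (a point): Clear stemless tulip-shaped nosing glass, 115 mm tall, 140 g: round foot 43 mm across, bulb 62 mm across at its widest (46 mm up), almost straight neck 48 mm across at 85 mm up and 45 mm at the rim. Starts upright on a round felt coaster on the shelf. Point: on its axis, half-way up (57.5 mm above its underside); z up. The two glasses are alike: either may end on either felt coaster.
- glass_b_mid (a point): Clear stemless tulip-shaped nosing glass, 115 mm tall, 140 g: round foot 43 mm across, bulb 62 mm across at its widest (46 mm up), almost straight neck 48 mm across at 85 mm up and 45 mm at the rim. Starts upright on a round felt coaster on the shelf. Point: on its axis, half-way up (57.5 mm above its underside); z up. The two glasses are alike: either may end on either felt coaster.
- jigger_mid (a point): Slim hourglass-shaped stainless jigger, 108 mm tall: lower cup 37 mm across at the foot, waist 17 mm across at mid height, upper cup 41 mm across with a straight wall over its top 24 mm; 120 g. Starts upright on the square stone coaster on the shelf. This point is on its axis, half-way up (54 mm above its underside); z points up.
- dish_mid (a point): Small round terracotta dish, empty, 62 mm across, 34 mm tall, wall 5 mm thick and upright over its top 16 mm; 110 g. Starts on the bare shelf (no coaster) near its back edge, with the two glasses and the jigger standing in a half ring in front of it and at its sides, about 75 to 80 mm from centre to centre. This point is on its axis, half-way up (17 mm above its underside).
- coaster_a: Round grey felt coaster fixed on the beech shelf, 72 mm across, 4 mm thick; origin at the centre of its underside, which is on the shelf's top (so it also gives the shelf's height, 100 mm over the counter). One of a pair of alike felt coasters; a nosing glass stands on it at the start.
- coaster_b: Round grey felt coaster fixed on the beech shelf, 72 mm across, 4 mm thick; origin at the centre of its underside, which is on the shelf's top (so it also gives the shelf's height, 100 mm over the counter). One of a pair of alike felt coasters; a nosing glass stands on it at the start.
- stone_coaster: Square pale stone coaster fixed on the beech shelf, 64 x 64 mm, 4 mm thick; origin at the centre of its underside, on the shelf's top (100 mm over the counter). The jigger stands on it at the start and goes back on it. The shelf board is 740 mm long, 200 mm deep; its front edge lies 65 mm nearer the robot than the centre of the foremost coaster, and its back is closed by an upstand 22 mm higher than the board.
- bar_mat: Black ribbed rubber bar mat fixed flat on the counter to one side in front of the shelf, left or right: 130 mm along its x axis, 300 mm along its y axis, 5 mm thick; origin at the centre of its underside. Room for three things in a row along y, 95 mm apart.
- slate: Round dark slate fixed flat on the counter, on the other side from the mat: 150 mm across, 7 mm thick; origin at the centre of its underside. The dish goes in its middle.
- decanter_neck (a point): Bystander, to be left alone: round glass decanter, 116 mm across, in a fixed steel cradle at one end of the shelf, left or right; stopper top about 195 mm above the shelf; its turning knob, 80 mm above the shelf, sticks out 90 mm from the globe's centre towards the robot. The globe may lean a little sideways and turns if knocked. Point: mouth of its neck, 85 mm above the globe's centre.
- bitters_mid (a point): Bystander, to be left alone: small amber bitters bottle with a black cap and blank paper label, 48 mm across, 127 mm tall, loose, standing on the other end of the shelf. This point is on its axis, half-way up.
There are look-alikes about, which are no part of the job. Of the things like the part that bears dish_mid, leave any that is pink; of the rest the smaller one is meant.

How it is judged:
By the outcome, as a careful person would: the job done as asked, in the order asked, and still so for the second after the job is handed in, with the robot touching nothing.
It also fails if it takes over 144 s, if anything falls off the work surface, if the arm or the gripper's body presses on something with over 40 N, if the wrist force passes 120 N, or if a joint passes its speed limit or range.

## Robot

A 6-joint arm with a two-finger parallel gripper is mounted at the origin on the work surface. World frame = base frame: x ahead of the robot, y to its left, z up, the work surface at z = 0. Lengths are in mm, angles in rad, forces in N, time in s.
With the tool pointing down it reaches from about 300 to 775 mm from the base axis. Payload 14.6 kg.
Tool frame: the origin (TCP) lies between the finger pads; the fingertips stand manip.finger_overhang ahead of it and the grasp point (between the pads) lies 2 mm behind it (manip.finger_overhang is the distance from the TCP to the fingertips, in mm); z points along the fingers, y is the direction in which the jaws open and shut (so a half turn about z gives the same grasp; the last joint's range is limited). The gripper opens to 94 mm and grips with 3 to 60 N. Pads are 16 mm wide; open, the fingers measure 119 mm over their backs; the gripper's body (75 mm by 177 mm) begins 78 mm behind the grasp point.
Start: joints at [-0.067, 0.3, 1.521, -0, 1.321, -0.067], TCP at [549.99, -0.002, 190.146] pointing down, gripper open.
Joint ranges: [-3.03, 3.03], [-0.79, 2.21], [0.23, 2.52], [-1.04, 4.18], [0, 3.07], [-2.55, 2.55]. Speed limits (rad/s): [2.22, 2.22, 2.57, 3.14, 3.14, 3.14].

## Interface

Orientations are given as [roll, pitch, yaw] about the fixed x, y, z axes, in that order (R = Rz(yaw) Ry(pitch) Rx(roll)).
In Python, from cell import manip gives the robot as it stands.
- The arm moves only by the tool drive_tool, never from a script. Its argument "steps" is a list of rows, each an object with "delta_pos": the shift along the world's x, y, z in mm, a list of three; "yaw": the turn about the world's z in rad; "hand": the finger opening in mm, from 0 to 94. A call has 1 to 5 rows; each row shifts and turns the commanded pose from where the row before left it; what a row does not reach is not made up. A row lasts 1/12 s, in which the tool goes at most 41.7 mm and 7.16 degrees, less where a joint would pass 70% of its speed; a pose out of reach is approached as far as the arm can. A call is refused whole if a number of a shift passes 41.7 or a number of a turn 0.125, either way. A call with a gripper value outside its range is refused whole. The fingers move at their own pace and stop on an object; "squeeze" is the grip in N (left out, the last holds). Time passes only in rows, so rows that do not move let the fingers close. It gives the time, the measured TCP pose, the force and the opening at its end, in the units of the state.
- manip.read_state(): the state, without advancing time (a new reading comes with each control period).
- manip.camera(name): name is "scene" or "side" or "wrist"; returns a dict with "frame" (480x640x3 uint8, red, green, blue), "range_z" (480x640 float32, mm along the optical axis (not along the pixel's ray), 0 where there is no reading), "intrinsics" (3x3 intrinsics, pixels), "dist_coeffs" ([k1, k2, p1, p2, k3] as OpenCV has them; the pictures are not rectified), "position" and "attitude" of the camera in the world. Camera axes: x right, y down, z forward; pixel columns grow to the right and rows downward; lengths in mm; the calibration is good to about 2 mm. A picture is of the moment at which its call begins.
- manip.sign_off(): hands the job in, once; it reports no verdict.
The state is a dict: "clock": time; "joints": joint angles; "qd": joint speeds; "effort": joint torques, N m; "eef_pos": TCP position; "eef_rot": TCP orientation; "wrist_force": force on the tool from outside, world axes, zero at the start; "moment": the same for the moment, N m; "finger_gap": finger opening in mm.
Only numpy, scipy, OpenCV 4.12 (cv2) and the standard library are available. Lean on these libraries where they do the work, as an engineer would, in place of code of your own. Each camera call takes 0.05 s, during which the arm holds its last target.

## Working session

There is one attempt and no reset: what is moved stays moved. The work goes in short steps, Python scripts to look and compute and a tool call to move; the robot and the scene stay as the last step left them, time stands still between calls to the robot, and variables do not carry over. Pictures are saved under pics/ and viewed, and the job is handed in when it is done.

Besides the shell and the picture viewer there is one more tool, called in YAML: its name, and indented under it one key for each argument. drive_tool: Moves the arm, as the interface text tells. Its arguments: {"type":"object","properties":{"steps":{"type":"array"},"squeeze":{"type":"number"}},"required":["steps"]}

```bash
ls; mkdir -p pics; cat > h.py <<'E'
import numpy as np, cv2, sys
sys.path.insert(0,'.')
from cell import manip
E
python3 - <<'E'
from h import *
s=manip.read_state(); print(s, manip.finger_overhang)
import pickle
for n in ["scene","side","wrist"]:
    c=manip.camera(n); pickle.dump(c,open(f'{n}0.pkl','wb'))
    cv2.imwrite(f'pics/{n}0.png',c['frame'][:,:,::-1]); print(n,c['intrinsics'],c['dist_coeffs'],c['position'],c['attitude'])
E
```

```text
pics
{'clock': 0.0, 'joints': array([-6.65945509e-02,  3.00480436e-01,  1.52158915e+00, -4.17198255e-05,
        1.32069121e+00, -6.66066607e-02]), 'qd': array([ 0.00087265, -0.00017539,  0.00073334, -0.00116383, -0.00050999,
        0.00126217]), 'effort': array([-1.53750298e-03, -5.31805658e+01, -3.52735734e+01,  7.07558286e-02,
        2.43994006e-02, -4.79655944e-05]), 'eef_pos': array([5.49717053e+02, 7.35051244e-03, 1.89577807e+02]), 'eef_rot': array([-3.14042441e+00, -3.74285222e-05,  1.57081876e+00]), 'wrist_force': array([ 0.14633734, -0.12690263,  0.17070484]), 'moment': array([-0.01363266, -0.00880429,  0.04677537]), 'finger_gap': 93.70517153215282} 17.0
scene [[511.79888545   0.         323.23841917]
 [  0.         511.79888545 235.69449538]
 [  0.           0.           1.        ]] [-0.09466174  0.          0.          0.          0.        ] [1202.39548208  321.71982815 1009.43266502] [-2.50046221  0.00522938  2.03999229]
side [[573.98528533   0.         318.62324288]
 [  0.         573.98528533 233.35591372]
 [  0.           0.           1.        ]] [0.05947934 0.         0.         0.         0.        ] [525.24164799 905.54996612 698.59995188] [-2.09766928  0.00640902 -3.03119994]
wrist [[410.71388191   0.         316.64391646]
 [  0.         410.71388191 240.66370716]
 [  0.           0.           1.        ]] [-0.03474852  0.          0.          0.          0.        ] [549.68571011  74.178532   383.50657818] [ 2.88065811e+00  1.97007533e-03 -8.79536401e-06]
```

View pics/scene0.png

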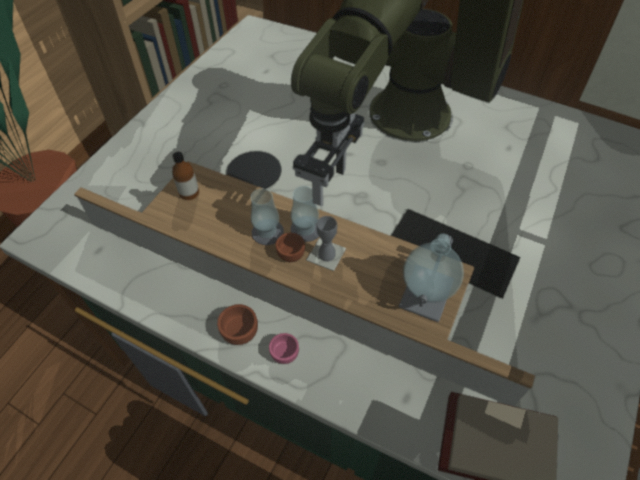

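View pics/side0.png

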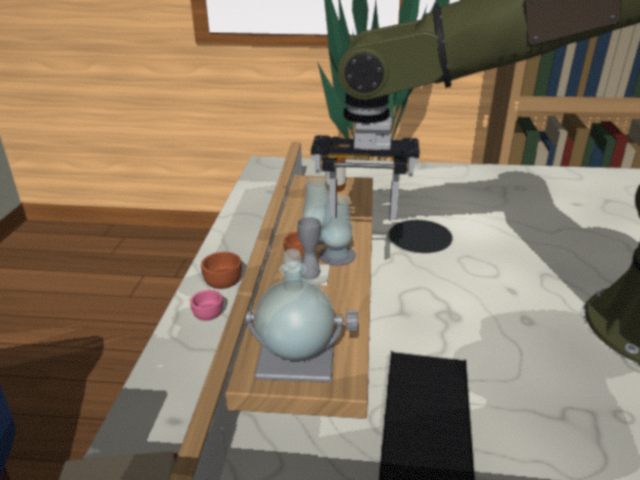

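View pics/wrist0.png

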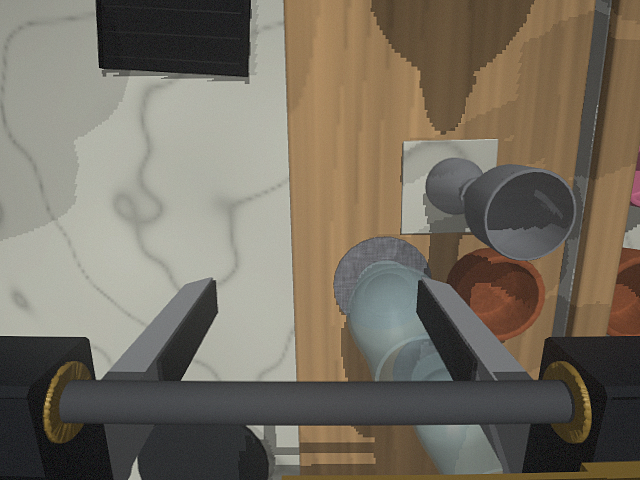

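drive_tool:
  steps:
    - {"delta_pos": [-10, 0, 30], "yaw": 0, "hand": 94}
    - {"delta_pos": [-10, 0, 40], "yaw": 0, "hand": 94}
    - {"delta_pos": [-10, 0, 40], "yaw": 0, "hand": 94}
    - {"delta_pos": [0, 0, 40], "yaw": 0, "hand": 94}
    - {"delta_pos": [0, 0, 30], "yaw": 0, "hand": 94}

```text
clock: 0.57
eef_pos: [519.5, 0.0, 373.8]
eef_rot: [3.139, 0.0, 1.571]
wrist_force: [0.7, -0.4, 0.4]
finger_gap: 93.8
```

```bash
cat > look.py <<'E'
from h import *
import pickle
tag=sys.argv[1]; names=sys.argv[2:] or ["wrist"]
s=manip.read_state(); print({k:np.round(s[k],3).tolist() for k in ['clock','eef_pos','eef_rot','wrist_force','finger_gap','joints']})
for n in names:
    c=manip.camera(n); pickle.dump(c,open(f'{n}{tag}.pkl','wb'))
    cv2.imwrite(f'pics/{n}{tag}.png',c['frame'][:,:,::-1]); print(n,c['position'],c['attitude'])
E
python3 look.py 1 wrist
```

```text
{'clock': 0.567, 'eef_pos': [519.461, 0.032, 373.796], 'eef_rot': [3.139, 0.0, 1.571], 'wrist_force': [0.718, -0.387, 0.405], 'finger_gap': 93.825, 'joints': [-0.07, 0.162, 1.273, 0.0, 1.703, -0.07]}
wrist [518.61453025  74.2536134  567.64164428] [ 2.88038851e+00 -2.05518376e-03  1.90500711e-06]
```

View pics/wrist1.png

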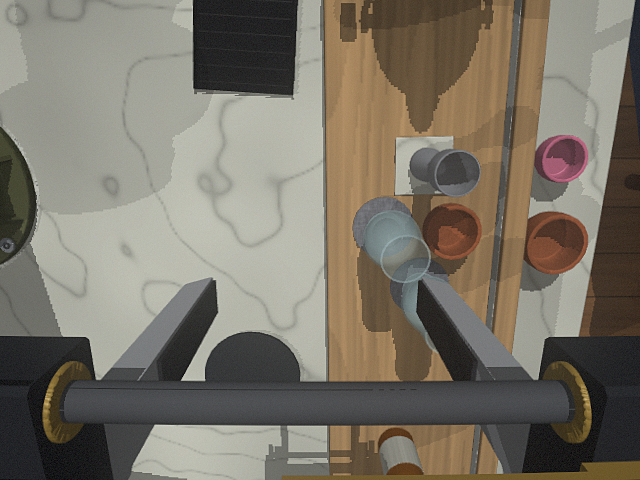

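drive_tool:
  steps:
    - {"delta_pos": [0, -35, 0], "yaw": 0, "hand": 94}
    - {"delta_pos": [0, -40, 0], "yaw": 0, "hand": 94}
    - {"delta_pos": [0, -40, 0], "yaw": 0, "hand": 94}
    - {"delta_pos": [0, -40, 0], "yaw": 0, "hand": 94}
    - {"delta_pos": [0, -25, 0], "yaw": 0, "hand": 94}

```text
clock: 1.03
eef_pos: [519.4, -183.1, 369.6]
eef_rot: [-3.141, 0.0, 1.569]
wrist_force: [-0.2, -0.3, -0.2]
finger_gap: 94.0
```

```bash
python3 look.py 2 wrist scene
```

```text
{'clock': 1.033, 'eef_pos': [519.427, -183.14, 369.55], 'eef_rot': [-3.141, 0.0, 1.569], 'wrist_force': [-0.241, -0.303, -0.178], 'finger_gap': 93.979, 'joints': [-0.405, 0.24, 1.19, -0.0, 1.712, -0.404]}
wrist [ 519.46743786 -108.96854696  563.39235331] [ 2.88056791e+00  1.89445890e-03 -1.57280435e-03]
scene [1202.39548208  321.71982815 1009.43266502] [-2.50046221  0.00522938  2.03999229]
```

View pics/wrist2.png

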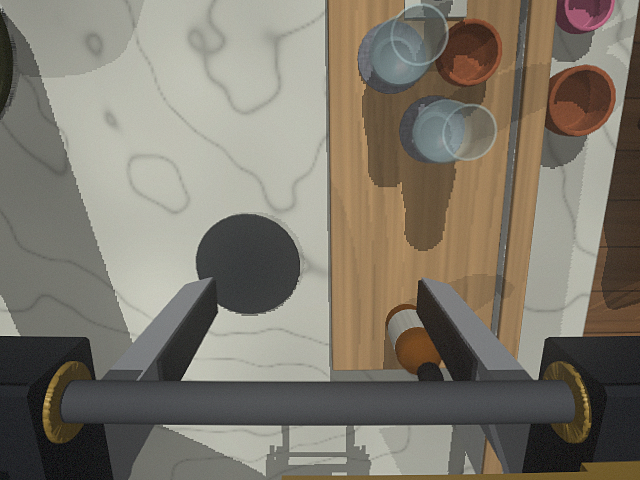

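View pics/scene2.png

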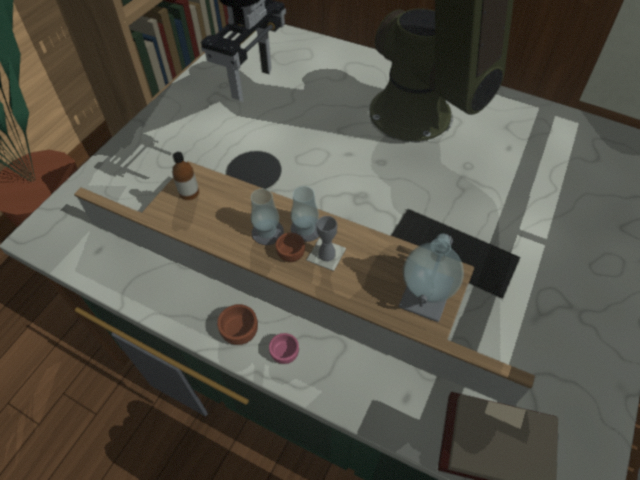

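```bash
cat >> h.py <<'E'
from scipy.spatial.transform import Rotation as Ro
import pickle
def ld(n): return pickle.load(open(f'{n}.pkl','rb'))
def rays(c,px):
    px=np.asarray(px,float).reshape(-1,1,2)
    n=cv2.undistortPoints(px,c['intrinsics'],c['dist_coeffs'])[:,0]
    d=np.c_[n,np.ones(len(n))]@Ro.from_euler('xyz',c['attitude']).as_matrix().T
    return c['position'],d
def onz(c,px,z):
    o,d=rays(c,px); return o+d*((z-o[2])/d[:,2])[:,None]
def proj(c,P):
    R=Ro.from_euler('xyz',c['attitude']).as_matrix()
    rv=cv2.Rodrigues(R.T)[0]; t=-R.T@np.asarray(c['position'])
    return cv2.projectPoints(np.asarray(P,float).reshape(-1,1,3),rv,t,c['intrinsics'],c['dist_coeffs'])[0][:,0]
def circ(P):
    P=np.asarray(P)[:,:2]; A=np.c_[2*P,np.ones(len(P))]; s=np.linalg.lstsq(A,(P**2).sum(1),rcond=None)[0]
    return s[:2],np.sqrt(s[2]+s[:2]@s[:2])
E
python3 - <<'E'
from h import *
def crop(n,x0,y0,x1,y1,k):
    im=ld(n)['frame'][y0:y1,x0:x1,::-1]
    cv2.imwrite(f'pics/c_{n}.png',cv2.resize(im,None,fx=k,fy=k,interpolation=cv2.INTER_CUBIC))
crop('wrist1',340,120,540,310,4); crop('wrist2',340,0,540,180,4)
c=ld('wrist2')
im=c['frame'].astype(int)
m=((im.max(2)<75)).astype(np.uint8); m[:205]=0;m[:,:190]=0;m[:,320:]=0;m[275:]=0
ys,xs=np.nonzero(m); 
cs,_=cv2.findContours(m,cv2.RETR_EXTERNAL,cv2.CHAIN_APPROX_NONE); k=max(cs,key=cv2.contourArea)[:,0]
k=k[(k[:,1]<272)&(k[:,1]>206)&(k[:,0]>192)]
print('slate',circ(onz(c,k,7)))
for n in ['wrist1','wrist2']:
    c=ld(n); hsv=cv2.cvtColor(c['frame'],cv2.COLOR_RGB2HSV)
    m=((hsv[...,0]<12)&(hsv[...,1]>130)&(hsv[...,2]>60)).astype(np.uint8)
    cs,_=cv2.findContours(m,cv2.RETR_EXTERNAL,cv2.CHAIN_APPROX_NONE)
    for k in cs:
        if cv2.contourArea(k)>300: print(n,cv2.boundingRect(k),cv2.minEnclosingCircle(k),circ(onz(c,cv2.convexHull(k)[:,0],134)))
E
```

```text
slate (array([ 419.81363303, -293.66307174]), np.float64(73.30086303930022))
wrist1 (526, 212, 62, 62) ((554.280517578125, 240.6477813720703), 33.20344161987305) (array([783.62748775, -43.32847373]), np.float64(36.21872264108165))
wrist1 (429, 203, 53, 57) ((452.5196838378906, 231.16314697265625), 28.783082962036133) (array([668.03988819, -31.60840617]), np.float64(31.124951657279812))
wrist2 (548, 65, 67, 71) ((580.11865234375, 99.00438690185547), 36.71955490112305) (array([784.51872139, -77.28341207]), np.float64(34.784419786829694))
wrist2 (439, 18, 63, 68) ((468.760009765625, 52.2400016784668), 35.72284698486328) (array([667.83312742, -34.42180432]), np.float64(31.012649441748174))
```

View pics/c_wrist1.png

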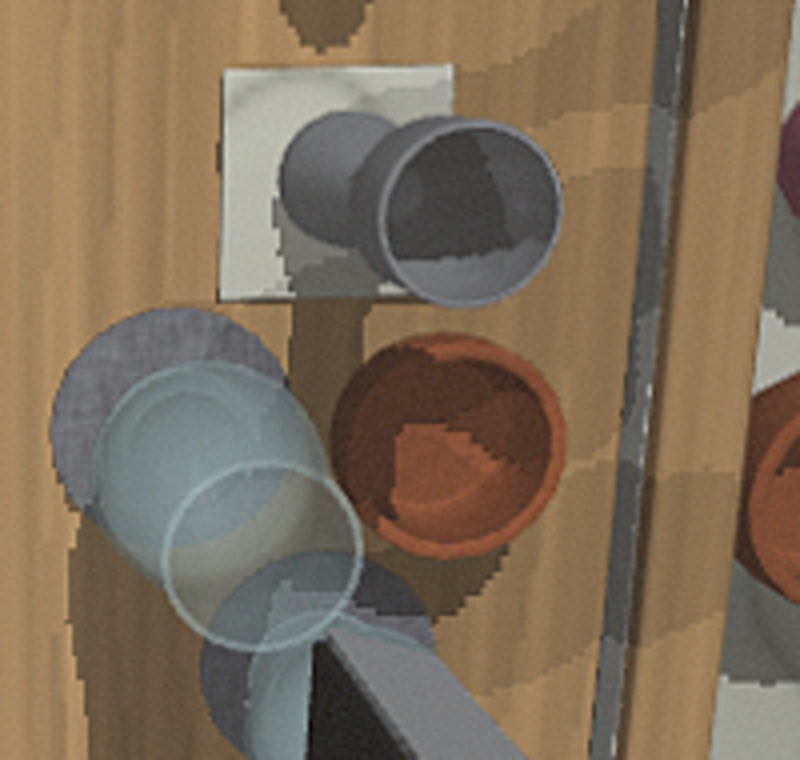

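View pics/c_wrist2.png

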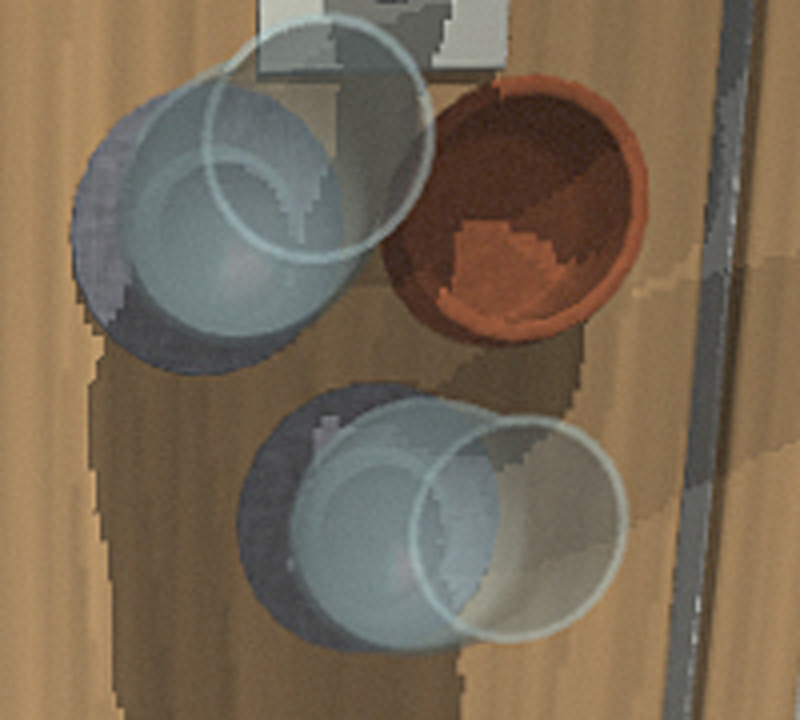

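```bash
python3 - <<'E'
from h import *
P={'w1':{
'coA':(104,[(52,415),(75,360),(120,322),(180,307),(235,322),(275,358),(58,470),(80,510)]),
'rimA':(219,[(163,555),(185,490),(260,461),(335,487),(362,550),(335,620),(260,650),(190,620)]),
'jrim':(212,[(378,205),(400,148),(465,118),(530,142),(562,210),(535,280),(470,306),(400,272)]),
'dish':(134,[(566,440),(550,390),(500,345),(450,333),(540,520),(500,545),(440,557)])},
'w2':{'coA':(104,[(72,225),(85,160),(125,110),(85,310),(120,352),(190,376),(260,358),(310,315)]),
'rimA':(219,[(205,140),(225,70),(265,30),(325,15),(390,40),(435,130),(410,210),(330,262),(260,240)]),
'coB':(104,[(238,520),(255,455),(300,405),(370,382),(250,580),(290,630),(350,652),(499,520)]),
'rimB':(219,[(411,530),(440,450),(520,416),(595,450),(628,525),(600,605),(520,642),(440,610)]),
'dish':(134,[(646,200),(625,130),(590,95),(530,75),(630,265),(590,310),(500,345)])}}
for w,off in (('w1',(340,120)),('w2',(340,0))):
    c=ld('wrist1' if w=='w1' else 'wrist2')
    for k,(z,p) in P[w].items():
        px=(np.array(p)+.0)/4+off-.375
        a,r=circ(onz(c,px,z)); print(w,k,a.round(1),'diam',round(2*r,1))
c=ld('wrist1')
print('stone',onz(c,np.array([(223,68),(453,65),(220,300)])/4+(340,120),104).round(1))
print('mat',onz(c,[(194,90),(294,96),(296,0)],5).round(1))
print('shelf edge',onz(c,[(325,10),(328,470)],100).round(1),onz(ld('wrist2'),[(327,5),(331,365)],100).round(1))
E
```

```text
w1 coA [596.4 -33.3] diam 71.1
w1 rimA [598.2 -35.5] diam 44.7
w1 jrim [640.6  39.6] diam 40.4
w1 dish [668.  -32.1] diam 62.8
w2 coA [595.5 -34.5] diam 71.1
w2 rimA [598.5 -36.1] diam 44.3
w2 coB [ 643.5 -106.9] diam 71.2
w2 rimB [ 643.4 -109.7] diam 44.9
w2 dish [667.7 -34.1] diam 61.3
stone [[606.5  68.2 104. ]
 [670.   69.3 104. ]
 [608.7   4.  104. ]]
mat [[360.3 126.7   5. ]
 [490.3 118.7   5. ]
 [494.2 232.5   5. ]]
shelf edge [[ 528.2  196.3  100. ]
 [ 535.5 -384.   100. ]] [[ 529.4   16.8  100. ]
 [ 536.4 -396.9  100. ]]
```

```bash
python3 - <<'E'
from h import *
c=ld('scene2')
print('mat',onz(c,[(406,211),(520,258),(505,295)],5).round(1))
print('scene rims?');
print('stone scene',onz(c,[(318,238),(347,250),(333,268),(307,258)],104).round(1))
w=ld('wrist1'); print('upstand',onz(w,[(504,120),(497,210)],100).round(1),onz(w,[(513,120),(505,210)],122).round(1))
print('dec stopper',onz(c,[(443,240)],290).round(1), 'cradle', onz(c,[(402,305),(440,318)],100).round(1))
d=w['range_z']
for p in [(452,231),(406,241),(455,160),(425,165)]: print(p,d[p[1],p[0]])
im=ld('scene2')['frame'][180:320,230:540,::-1]; cv2.imwrite('pics/c_sc.png',cv2.resize(im,None,fx=2.5,fy=2.5,interpolation=cv2.INTER_CUBIC))
E
```

```text
mat [[371.7 130.8   5. ]
 [383.9 430.3   5. ]
 [500.7 424.3   5. ]]
scene rims?
stone scene [[612.6   4.5 104. ]
 [613.2  75.3 104. ]
 [668.4  68.8 104. ]
 [670.5   7.8 104. ]]
upstand [[726.5  87.1 100. ]
 [729.6 -13.9 100. ]] [[726.3  86.6 122. ]
 [728.7  -9.7 122. ]]
dec stopper [[639.6 267.1 290. ]] cradle [[683.6 231.7 100. ]
 [677.2 310.7 100. ]]
(452, 231) 473.22958
(406, 241) 452.9418
(455, 160) 386.81494
(425, 165) 419.73624
```

View pics/c_sc.png

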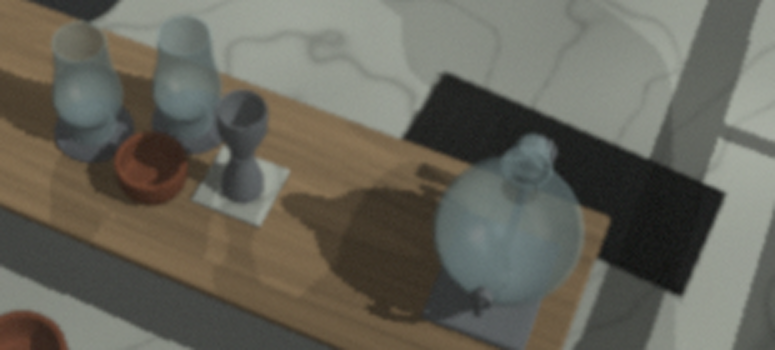

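drive_tool:
  steps:
    - {"delta_pos": [16, 30, -20], "yaw": 0, "hand": 94}
    - {"delta_pos": [16, 30, -25], "yaw": 0, "hand": 94}
    - {"delta_pos": [16, 30, -25], "yaw": 0, "hand": 94}
    - {"delta_pos": [16, 30, -25], "yaw": 0, "hand": 94}
    - {"delta_pos": [14, 28, -15], "yaw": 0, "hand": 94}

```text
clock: 1.55
eef_pos: [597.2, -30.5, 258.2]
eef_rot: [-3.139, -0.0, 1.571]
wrist_force: [0.4, -0.0, 0.3]
finger_gap: 94.2
```

drive_tool:
  steps:
    - {"delta_pos": [0, 0, 0], "yaw": 0, "hand": 94}
    - {"delta_pos": [0, 0, 0], "yaw": 0, "hand": 94}

```text
clock: 1.72
eef_pos: [597.3, -31.2, 259.9]
eef_rot: [-3.139, -0.0, 1.574]
wrist_force: [-0.7, 0.0, 0.2]
finger_gap: 93.7
```

```bash
python3 look.py 3 wrist side
```

```text
{'clock': 1.717, 'eef_pos': [597.268, -31.159, 259.903], 'eef_rot': [-3.139, -0.0, 1.574], 'wrist_force': [-0.706, 0.04, 0.239], 'finger_gap': 93.743, 'joints': [-0.113, 0.371, 1.267, 0.0, 1.506, -0.116]}
wrist [597.20566425  42.97417681 453.76597914] [2.88090564 0.00321657 0.0029466 ]
side [525.24164799 905.54996612 698.59995188] [-2.09766928  0.00640902 -3.03119994]
```

View pics/wrist3.png

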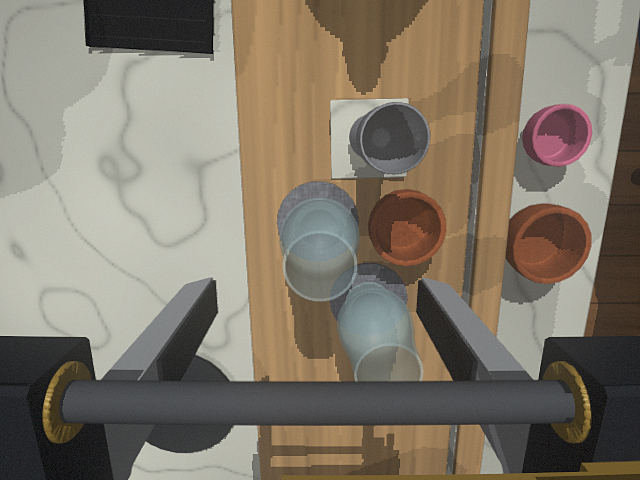

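View pics/side3.png

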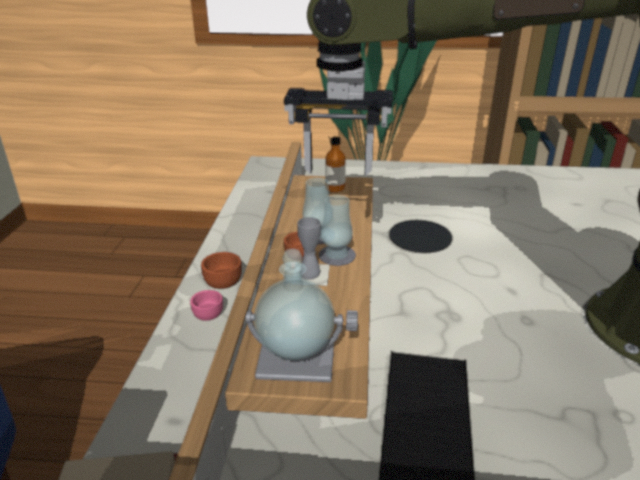

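```bash
python3 - <<'E'
from h import *
c=ld('wrist3')
def p(n,px,z): print(n,onz(c,px,z).round(1).tolist())
p('rimA',[(320,266),(284,265),(357,265),(320,231),(320,300)],219)
p('jrim',[(395.5,138)],212)
p('rimB',[(388.5,375)],219)
p('stone',[(331,100),(332,178),(409,98)],104)
p('coA',[(277,220),(319,181)],104)
p('mat',[(86,48),(213,54),(214,0)],5)
E
```

```text
rimA [[598.7, -35.4, 219.0], [577.0, -34.9, 219.0], [620.9, -34.7, 219.0], [598.6, -13.8, 219.0], [598.8, -57.5, 219.0]]
jrim [[641.6, 39.5, 212.0]]
rimB [[643.7, -110.0, 219.0]]
stone [[607.6, 67.7, 104.0], [609.2, 4.7, 104.0], [670.9, 69.6, 104.0]]
coA [[561.8, -31.8, 104.0], [598.2, 2.1, 104.0]]
mat [[359.2, 126.6, 5.0], [490.0, 119.5, 5.0], [493.7, 169.7, 5.0]]
```

drive_tool:
  steps:
    - {"delta_pos": [1, -4, -25], "yaw": 0, "hand": 94}
    - {"delta_pos": [0, 0, -25], "yaw": 0, "hand": 94}
    - {"delta_pos": [0, 0, -11], "yaw": 0, "hand": 94}
    - {"delta_pos": [0, 0, 0], "yaw": 0, "hand": 60}
    - {"delta_pos": [0, 0, 0], "yaw": 0, "hand": 44}
  squeeze: 15

```text
clock: 2.23
eef_pos: [598.5, -37.7, 201.3]
eef_rot: [3.141, 0.0, 1.57]
wrist_force: [-0.6, -0.4, 0.9]
finger_gap: 83.7
```

drive_tool:
  steps:
    - {"delta_pos": [0, 0, 0], "yaw": 0, "hand": 40}
    - {"delta_pos": [0, 0, 0], "yaw": 0, "hand": 40}
    - {"delta_pos": [0, 0, 0], "yaw": 0, "hand": 40}

```text
clock: 2.48
eef_pos: [598.8, -37.2, 201.3]
eef_rot: [3.14, 0.0, 1.571]
wrist_force: [-0.5, -0.0, 0.3]
finger_gap: 63.9
```

drive_tool:
  steps:
    - {"delta_pos": [0, 1.5, 0], "yaw": 0, "hand": 40}
    - {"delta_pos": [0, 0, 0], "yaw": 0, "hand": 40}
    - {"delta_pos": [0, 0, 0], "yaw": 0, "hand": 40}
    - {"delta_pos": [0, 0, 0], "yaw": 0, "hand": 40}
    - {"delta_pos": [0, 0, 0], "yaw": 0, "hand": 40}

```text
clock: 2.9
eef_pos: [598.5, -35.6, 200.3]
eef_rot: [3.141, 0.0, 1.571]
wrist_force: [0.4, 0.5, 1.7]
finger_gap: 44.2
```

drive_tool:
  steps:
    - {"delta_pos": [0, 0, 0], "yaw": 0, "hand": 40}
    - {"delta_pos": [0, 0, 5], "yaw": 0, "hand": 40}
    - {"delta_pos": [0, 0, 10], "yaw": 0, "hand": 40}
    - {"delta_pos": [0, 0, 15], "yaw": 0, "hand": 40}
    - {"delta_pos": [0, 0, 10], "yaw": 0, "hand": 40}

```text
clock: 3.32
eef_pos: [598.5, -35.7, 242.0]
eef_rot: [3.141, 0.0, 1.571]
wrist_force: [-0.4, 0.5, -2.1]
finger_gap: 44.2
```

```bash
python3 look.py 4 wrist
```

```text
{'clock': 3.317, 'eef_pos': [598.549, -35.682, 241.983], 'eef_rot': [3.141, 0.0, 1.571], 'wrist_force': [-0.37, 0.462, -2.072], 'finger_gap': 44.2, 'joints': [-0.121, 0.38, 1.295, -0.0, 1.466, -0.121]}
wrist [598.08557314  38.52534472 435.82918816] [ 2.88045172e+00 -1.20965682e-04 -2.60652265e-05]
```

View pics/wrist4.png

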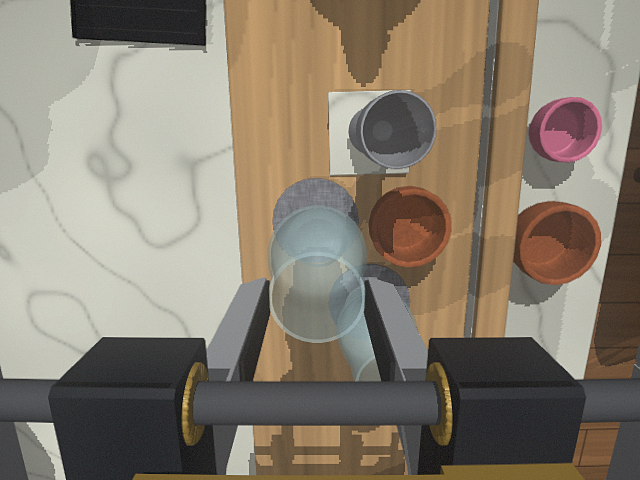

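drive_tool:
  steps:
    - {"delta_pos": [-15, 0, 10], "yaw": 0, "hand": 40}
    - {"delta_pos": [-30, 0, 10], "yaw": 0, "hand": 40}
    - {"delta_pos": [-35, 10, 0], "yaw": 0, "hand": 40}
    - {"delta_pos": [-35, 20, 0], "yaw": 0, "hand": 40}
    - {"delta_pos": [-30, 30, 0], "yaw": 0, "hand": 40}

```text
clock: 3.78
eef_pos: [451.9, 23.2, 260.0]
eef_rot: [3.141, 0.0, 1.569]
wrist_force: [1.3, 1.6, -0.6]
finger_gap: 44.2
```

drive_tool:
  steps:
    - {"delta_pos": [-20, 35, 0], "yaw": 0, "hand": 40}
    - {"delta_pos": [-9, 38, 0], "yaw": 0, "hand": 40}
    - {"delta_pos": [0, 38, 0], "yaw": 0, "hand": 40}
    - {"delta_pos": [0, 38, -10], "yaw": 0, "hand": 40}
    - {"delta_pos": [0, 38, -20], "yaw": 0, "hand": 40}

```text
clock: 4.2
eef_pos: [425.2, 212.0, 232.6]
eef_rot: [3.137, -0.002, 1.571]
wrist_force: [1.5, 0.4, -1.6]
finger_gap: 43.9
```

drive_tool:
  steps:
    - {"delta_pos": [0, 38, -20], "yaw": 0, "hand": 40}
    - {"delta_pos": [0, 38, -20], "yaw": 0, "hand": 40}
    - {"delta_pos": [0, 30, -20], "yaw": 0, "hand": 40}
    - {"delta_pos": [0, 20, -10], "yaw": 0, "hand": 40}
    - {"delta_pos": [0, 0, 0], "yaw": 0, "hand": 40}

```text
clock: 4.62
eef_pos: [423.4, 335.9, 159.1]
eef_rot: [-3.138, 0.002, 1.574]
wrist_force: [-0.0, -0.1, -2.4]
finger_gap: 44.1
```

```bash
python3 look.py 5 wrist side
```

```text
{'clock': 4.617, 'eef_pos': [423.436, 335.88, 159.072], 'eef_rot': [-3.138, 0.002, 1.574], 'wrist_force': [-0.001, -0.123, -2.376], 'finger_gap': 44.086, 'joints': [0.603, 0.308, 1.584, 0.001, 1.253, 0.6]}
wrist [423.64351367 410.39801618 352.79260066] [2.87884327e+00 4.39351288e-03 2.82216718e-03]
side [525.24164799 905.54996612 698.59995188] [-2.09766928  0.00640902 -3.03119994]
```

View pics/wrist5.png

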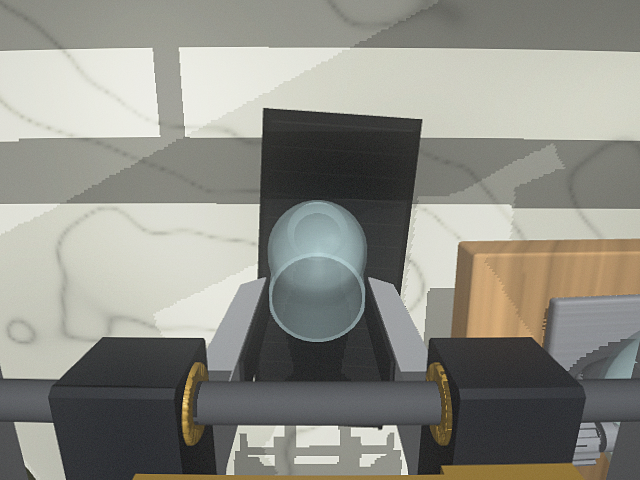

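View pics/side5.png

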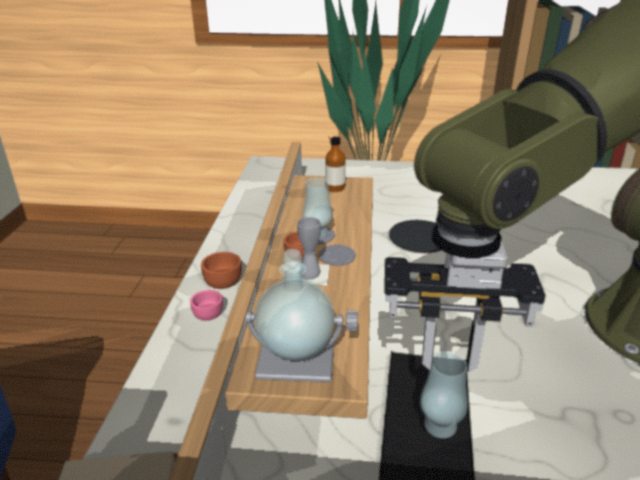

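```bash
python3 - <<'E'
from h import *
c=ld('wrist5')
print(onz(c,[(263.5,108.5),(422,120)],5).round(1))
E
```

```text
[[379.  427.6   5. ]
 [508.  419.1   5. ]]
```

drive_tool:
  steps:
    - {"delta_pos": [4, 15, -15], "yaw": 0, "hand": 40}
    - {"delta_pos": [5, 17, -20], "yaw": 0, "hand": 40}
    - {"delta_pos": [0, 0, -11], "yaw": 0, "hand": 40}
    - {"delta_pos": [0, 0, -5], "yaw": 0, "hand": 40}
    - {"delta_pos": [0, 0, -2], "yaw": 0, "hand": 40}

```text
clock: 5.13
eef_pos: [434.0, 364.3, 108.8]
eef_rot: [-3.141, 0.0, 1.57]
wrist_force: [-0.9, 0.3, -1.7]
finger_gap: 44.0
```

drive_tool:
  steps:
    - {"delta_pos": [0, 0, -1], "yaw": 0, "hand": 40}
    - {"delta_pos": [0, 0, 0], "yaw": 0, "hand": 40}

```text
clock: 5.3
eef_pos: [434.4, 365.0, 108.9]
eef_rot: [3.14, -0.001, 1.57]
wrist_force: [0.6, 0.6, -0.5]
finger_gap: 43.8
```

drive_tool:
  steps:
    - {"delta_pos": [0, 0, -3], "yaw": 0, "hand": 40}
    - {"delta_pos": [0, 0, -2], "yaw": 0, "hand": 40}
    - {"delta_pos": [0, 0, -1], "yaw": 0, "hand": 40}
    - {"delta_pos": [0, 0, 0], "yaw": 0, "hand": 40}

```text
clock: 5.63
eef_pos: [433.8, 365.3, 101.8]
eef_rot: [-3.141, 0.0, 1.571]
wrist_force: [0.9, -0.2, -1.2]
finger_gap: 44.0
```

drive_tool:
  steps:
    - {"delta_pos": [0, 0, -1], "yaw": 0, "hand": 40}
    - {"delta_pos": [0, 0, 0], "yaw": 0, "hand": 40}

```text
clock: 5.8
eef_pos: [434.1, 365.8, 101.4]
eef_rot: [3.141, -0.001, 1.571]
wrist_force: [-0.3, 1.3, 3.0]
finger_gap: 44.0
```

```bash
python3 look.py 6 side
```

```text
{'clock': 5.8, 'eef_pos': [434.142, 365.761, 101.369], 'eef_rot': [3.141, -0.001, 1.571], 'wrist_force': [-0.309, 1.303, 3.007], 'finger_gap': 43.975, 'joints': [0.635, 0.424, 1.568, 0.0, 1.148, 0.635]}
side [525.24164799 905.54996612 698.59995188] [-2.09766928  0.00640902 -3.03119994]
```

Force turned to +3 N: contact. Release.

drive_tool:
  steps:
    - {"delta_pos": [0, 0, 0], "yaw": 0, "hand": 55}
    - {"delta_pos": [0, 0, 0], "yaw": 0, "hand": 94}
    - {"delta_pos": [0, 0, 0], "yaw": 0, "hand": 94}
    - {"delta_pos": [0, 0, 0], "yaw": 0, "hand": 94}
    - {"delta_pos": [0, 0, 0], "yaw": 0, "hand": 94}

```text
clock: 6.27
eef_pos: [433.9, 365.4, 100.8]
eef_rot: [-3.141, 0.0, 1.571]
wrist_force: [0.6, -0.4, -0.4]
finger_gap: 74.1
```

drive_tool:
  steps:
    - {"delta_pos": [0, 0, 15], "yaw": 0, "hand": 94}
    - {"delta_pos": [0, 0, 30], "yaw": 0, "hand": 94}
    - {"delta_pos": [0, 0, 40], "yaw": 0, "hand": 94}
    - {"delta_pos": [0, 0, 40], "yaw": 0, "hand": 94}
    - {"delta_pos": [0, -30, 35], "yaw": 0, "hand": 94}

```text
clock: 6.68
eef_pos: [433.6, 340.4, 260.2]
eef_rot: [3.14, -0.002, 1.573]
wrist_force: [0.5, -0.9, 0.1]
finger_gap: 93.8
```

```bash
python3 look.py 7 side wrist
```

```text
{'clock': 6.683, 'eef_pos': [433.637, 340.351, 260.185], 'eef_rot': [3.14, -0.002, 1.573], 'wrist_force': [0.524, -0.948, 0.142], 'finger_gap': 93.847, 'joints': [0.599, 0.258, 1.412, 0.001, 1.469, 0.596]}
side [525.24164799 905.54996612 698.59995188] [-2.09766928  0.00640902 -3.03119994]
wrist [433.37418566 409.64709803 460.57008482] [ 2.88519695e+00 -7.33322556e-03  4.78081545e-04]
```

View pics/side7.png

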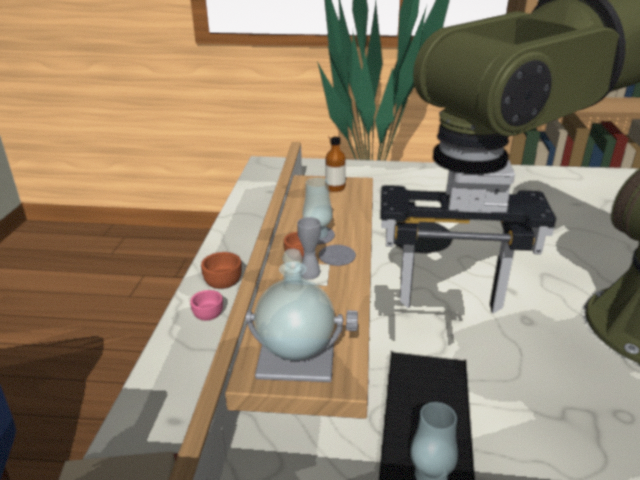

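View pics/wrist7.png

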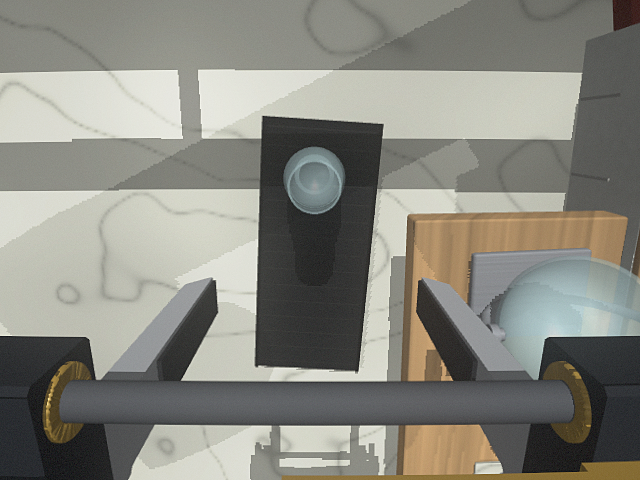

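drive_tool:
  steps:
    - {"delta_pos": [0, -41, 0], "yaw": 0, "hand": 94}
    - {"delta_pos": [0, -41, 0], "yaw": 0, "hand": 94}
    - {"delta_pos": [0, -41, 0], "yaw": 0, "hand": 94}
    - {"delta_pos": [0, -41, 0], "yaw": 0, "hand": 94}
    - {"delta_pos": [0, -41, 0], "yaw": 0, "hand": 94}

```text
clock: 7.2
eef_pos: [433.3, 131.7, 256.7]
eef_rot: [-3.141, 0.0, 1.571]
wrist_force: [1.9, -0.4, -0.0]
finger_gap: 94.0
```

drive_tool:
  steps:
    - {"delta_pos": [20, -36, 5], "yaw": 0, "hand": 94}
    - {"delta_pos": [25, -33, 5], "yaw": 0, "hand": 94}
    - {"delta_pos": [25, -33, 0], "yaw": 0, "hand": 94}
    - {"delta_pos": [25, -33, 0], "yaw": 0, "hand": 94}
    - {"delta_pos": [25, -33, 0], "yaw": 0, "hand": 94}

```text
clock: 7.62
eef_pos: [554.7, -36.6, 266.7]
eef_rot: [-3.141, -0.0, 1.57]
wrist_force: [0.4, 0.4, 0.7]
finger_gap: 93.9
```

drive_tool:
  steps:
    - {"delta_pos": [25, -25, 0], "yaw": 0, "hand": 94}
    - {"delta_pos": [25, -20, 0], "yaw": 0, "hand": 94}
    - {"delta_pos": [20, -15, 0], "yaw": 0, "hand": 94}
    - {"delta_pos": [15, -10, 0], "yaw": 0, "hand": 94}
    - {"delta_pos": [0, 0, 0], "yaw": 0, "hand": 94}

```text
clock: 8.03
eef_pos: [640.2, -106.5, 264.8]
eef_rot: [-3.139, -0.0, 1.569]
wrist_force: [0.3, -0.1, -0.8]
finger_gap: 93.9
```

drive_tool:
  steps:
    - {"delta_pos": [3, -3, -25], "yaw": 0, "hand": 94}
    - {"delta_pos": [0, 0, -25], "yaw": 0, "hand": 94}
    - {"delta_pos": [0, 0, -14], "yaw": 0, "hand": 94}
    - {"delta_pos": [0, 0, 0], "yaw": 0, "hand": 60}
    - {"delta_pos": [0, 0, 0], "yaw": 0, "hand": 60}

```text
clock: 8.45
eef_pos: [641.5, -107.2, 203.1]
eef_rot: [-3.14, -0.0, 1.571]
wrist_force: [-0.2, 0.0, 0.4]
finger_gap: 84.1
```

```bash
python3 look.py 8 wrist
```

```text
{'clock': 8.45, 'eef_pos': [641.494, -107.181, 203.143], 'eef_rot': [-3.14, -0.0, 1.571], 'wrist_force': [-0.219, 0.02, 0.409], 'finger_gap': 84.094, 'joints': [-0.222, 0.522, 1.181, 0.0, 1.439, -0.222]}
wrist [641.4611908  -33.07363909 397.03176006] [2.88091895e+00 2.22805525e-03 2.51522848e-04]
```

View pics/wrist8.png

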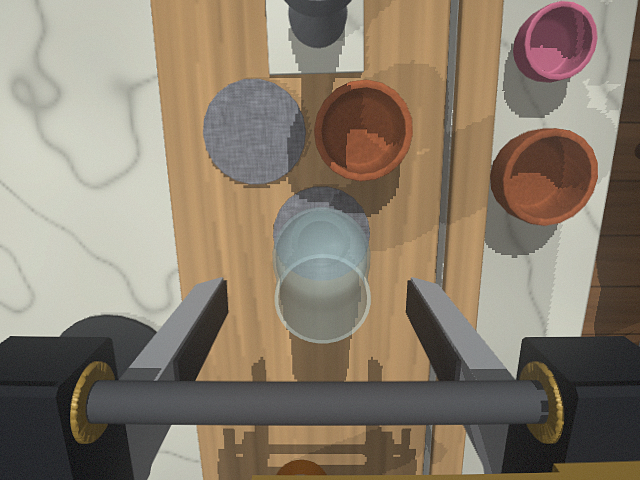

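```bash
python3 - <<'E'
from h import *
c=ld('wrist8')
def p(n,px,z):
    q=onz(c,px,z); print(n,q.round(1).tolist()) if len(px)<3 else print(n,circ(q))
p('rimB',[(275,298),(371,298),(323,255),(323,342),(290,270),(356,328)],219)
p('coA',[(203.5,131),(306,131),(254,78),(255,187),(220,93),(222,173),(290,91)],104)
p('coB',[(274,235),(321,187),(370,235),(285,205),(358,205)],104)
p('dish',[(412,130),(362,80),(400,95),(399,164),(365,181)],134)
E
```

```text
rimB (array([ 644.09559271, -109.19587519]), np.float64(21.856115414255232))
coA (array([598.42248438, -34.81610618]), np.float64(36.314677293952556))
coB (array([ 644.61177425, -107.26846247]), np.float64(35.182785164800706))
dish (array([669.77428052, -33.23216312]), np.float64(30.51765333684141))
```

drive_tool:
  steps:
    - {"delta_pos": [2.5, -2, -2.5], "yaw": 0, "hand": 40}
    - {"delta_pos": [0, 0, 0], "yaw": 0, "hand": 40}
    - {"delta_pos": [0, 0, 0], "yaw": 0, "hand": 40}
    - {"delta_pos": [0, 0, 0], "yaw": 0, "hand": 40}
    - {"delta_pos": [0, 0, 0], "yaw": 0, "hand": 40}

```text
clock: 8.92
eef_pos: [644.5, -109.6, 201.3]
eef_rot: [3.141, 0.0, 1.571]
wrist_force: [-0.2, -0.2, -0.5]
finger_gap: 46.7
```

drive_tool:
  steps:
    - {"delta_pos": [0, 0, 0], "yaw": 0, "hand": 40}
    - {"delta_pos": [0, 0, 0], "yaw": 0, "hand": 40}
    - {"delta_pos": [0, 0, 0], "yaw": 0, "hand": 40}
    - {"delta_pos": [0, 0, 0], "yaw": 0, "hand": 40}

```text
clock: 9.25
eef_pos: [644.4, -109.6, 201.2]
eef_rot: [3.141, 0.0, 1.571]
wrist_force: [-0.0, -0.1, 2.2]
finger_gap: 44.3
```

drive_tool:
  steps:
    - {"delta_pos": [0, 0, 8], "yaw": 0, "hand": 40}
    - {"delta_pos": [0, 0, 15], "yaw": 0, "hand": 40}
    - {"delta_pos": [-10, 0, 20], "yaw": 0, "hand": 40}
    - {"delta_pos": [-25, 0, 10], "yaw": 0, "hand": 40}
    - {"delta_pos": [-33, 5, 5], "yaw": 0, "hand": 40}

```text
clock: 9.67
eef_pos: [576.5, -105.1, 260.1]
eef_rot: [3.14, 0.0, 1.571]
wrist_force: [-0.1, -0.4, -1.0]
finger_gap: 44.0
```

drive_tool:
  steps:
    - {"delta_pos": [-33, 12, 0], "yaw": 0, "hand": 40}
    - {"delta_pos": [-33, 20, 0], "yaw": 0, "hand": 40}
    - {"delta_pos": [-30, 25, 0], "yaw": 0, "hand": 40}
    - {"delta_pos": [-26, 30, 0], "yaw": 0, "hand": 40}
    - {"delta_pos": [-18, 33, 0], "yaw": 0, "hand": 40}

```text
clock: 10.08
eef_pos: [434.3, 15.8, 259.5]
eef_rot: [3.141, 0.0, 1.569]
wrist_force: [-0.1, 1.1, -0.2]
finger_gap: 43.7
```

drive_tool:
  steps:
    - {"delta_pos": [-10, 36, 0], "yaw": 0, "hand": 40}
    - {"delta_pos": [0, 38, 0], "yaw": 0, "hand": 40}
    - {"delta_pos": [0, 38, -10], "yaw": 0, "hand": 40}
    - {"delta_pos": [0, 38, -15], "yaw": 0, "hand": 40}
    - {"delta_pos": [0, 35, -20], "yaw": 0, "hand": 40}

```text
clock: 10.5
eef_pos: [426.4, 202.7, 215.0]
eef_rot: [3.139, -0.001, 1.571]
wrist_force: [0.5, -0.6, -1.9]
finger_gap: 43.9
```

drive_tool:
  steps:
    - {"delta_pos": [0, 25, -20], "yaw": 0, "hand": 40}
    - {"delta_pos": [2, 20, -25], "yaw": 0, "hand": 40}
    - {"delta_pos": [0, 15, -25], "yaw": 0, "hand": 40}
    - {"delta_pos": [0, 3, -20], "yaw": 0, "hand": 40}
    - {"delta_pos": [0, 0, -12], "yaw": 0, "hand": 40}

```text
clock: 10.92
eef_pos: [427.4, 264.0, 109.9]
eef_rot: [-3.139, 0.001, 1.572]
wrist_force: [0.2, -0.6, -1.6]
finger_gap: 43.9
```

drive_tool:
  steps:
    - {"delta_pos": [0, 0, 0], "yaw": 0, "hand": 40}
    - {"delta_pos": [0, 0, 0], "yaw": 0, "hand": 40}

```text
clock: 11.08
eef_pos: [428.4, 263.3, 112.3]
eef_rot: [-3.141, 0.0, 1.571]
wrist_force: [0.8, 0.2, -1.4]
finger_gap: 43.6
```

drive_tool:
  steps:
    - {"delta_pos": [0, 4, -4], "yaw": 0, "hand": 40}
    - {"delta_pos": [0, 3, -3], "yaw": 0, "hand": 40}
    - {"delta_pos": [0, 0, -2], "yaw": 0, "hand": 40}
    - {"delta_pos": [0, 0, -1], "yaw": 0, "hand": 40}
    - {"delta_pos": [0, 0, 0], "yaw": 0, "hand": 40}

```text
clock: 11.5
eef_pos: [428.5, 270.4, 102.3]
eef_rot: [3.141, -0.0, 1.571]
wrist_force: [-0.5, 0.4, -1.2]
finger_gap: 43.9
```

drive_tool:
  steps:
    - {"delta_pos": [0, 0, -0.7], "yaw": 0, "hand": 40}
    - {"delta_pos": [0, 0, 0], "yaw": 0, "hand": 40}

```text
clock: 11.67
eef_pos: [428.8, 270.5, 102.2]
eef_rot: [3.14, -0.001, 1.571]
wrist_force: [-1.5, -0.6, 7.1]
finger_gap: 44.3
```

Contact; release and go for the jigger (641, 39.5).

drive_tool:
  steps:
    - {"delta_pos": [0, 0, 0.5], "yaw": 0, "hand": 55}
    - {"delta_pos": [0, 0, 0], "yaw": 0, "hand": 94}
    - {"delta_pos": [0, 0, 0], "yaw": 0, "hand": 94}
    - {"delta_pos": [0, 0, 0], "yaw": 0, "hand": 94}
    - {"delta_pos": [0, 0, 0], "yaw": 0, "hand": 94}

```text
clock: 12.08
eef_pos: [428.4, 270.3, 101.8]
eef_rot: [-3.142, 0.0, 1.571]
wrist_force: [-0.3, -0.2, 0.4]
finger_gap: 73.9
```

drive_tool:
  steps:
    - {"delta_pos": [0, 0, 15], "yaw": 0, "hand": 94}
    - {"delta_pos": [0, 0, 38], "yaw": 0, "hand": 94}
    - {"delta_pos": [0, 0, 40], "yaw": 0, "hand": 94}
    - {"delta_pos": [0, -25, 40], "yaw": 0, "hand": 94}
    - {"delta_pos": [0, -38, 25], "yaw": 0, "hand": 94}

```text
clock: 12.5
eef_pos: [428.6, 214.4, 256.4]
eef_rot: [3.139, -0.002, 1.574]
wrist_force: [0.1, -1.8, 0.9]
finger_gap: 94.2
```

drive_tool:
  steps:
    - {"delta_pos": [0, -40, 0], "yaw": 0, "hand": 94}
    - {"delta_pos": [10, -40, 0], "yaw": 0, "hand": 94}
    - {"delta_pos": [25, -33, 0], "yaw": 0, "hand": 94}
    - {"delta_pos": [30, -28, 0], "yaw": 0, "hand": 94}
    - {"delta_pos": [35, -20, 0], "yaw": 0, "hand": 94}

```text
clock: 12.92
eef_pos: [529.1, 49.8, 253.8]
eef_rot: [3.14, 0.0, 1.57]
wrist_force: [-0.1, 1.3, 0.4]
finger_gap: 93.8
```

drive_tool:
  steps:
    - {"delta_pos": [33, -7, 0], "yaw": 0, "hand": 94}
    - {"delta_pos": [33, -3, 0], "yaw": 0, "hand": 94}
    - {"delta_pos": [25, 0, 0], "yaw": 0, "hand": 94}
    - {"delta_pos": [16, 0, -5], "yaw": 0, "hand": 94}
    - {"delta_pos": [0, 0, 0], "yaw": 0, "hand": 94}

```text
clock: 13.33
eef_pos: [637.0, 42.1, 245.6]
eef_rot: [-3.139, 0.0, 1.57]
wrist_force: [0.8, 0.2, -0.2]
finger_gap: 93.9
```

drive_tool:
  steps:
    - {"delta_pos": [0, 0, 0], "yaw": 0, "hand": 94}

```text
clock: 13.42
eef_pos: [635.4, 42.4, 246.9]
eef_rot: [-3.14, 0.0, 1.571]
wrist_force: [0.4, 0.5, 0.3]
finger_gap: 93.9
```

```bash
python3 look.py 9 wrist side
```

```text
{'clock': 13.417, 'eef_pos': [635.374, 42.376, 246.893], 'eef_rot': [-3.14, 0.0, 1.571], 'wrist_force': [0.393, 0.473, 0.296], 'finger_gap': 93.867, 'joints': [0.009, 0.469, 1.159, -0.0, 1.515, 0.009]}
wrist [635.47619101 116.5771041  440.75023127] [ 2.88058050e+00  2.77044923e-03 -9.97334953e-05]
side [525.24164799 905.54996612 698.59995188] [-2.09766928  0.00640902 -3.03119994]
```

View pics/wrist9.png

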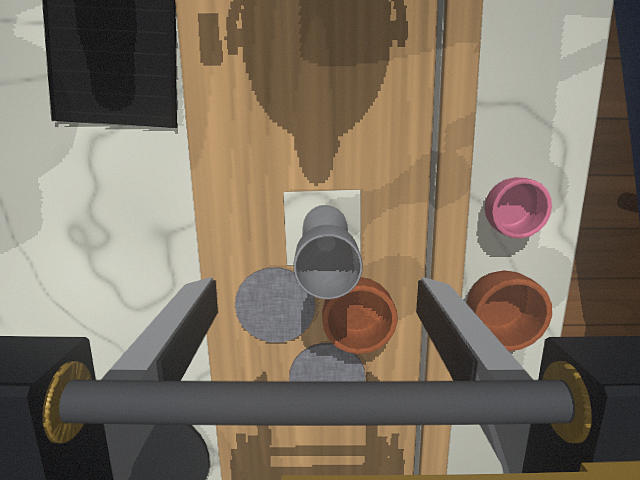

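View pics/side9.png

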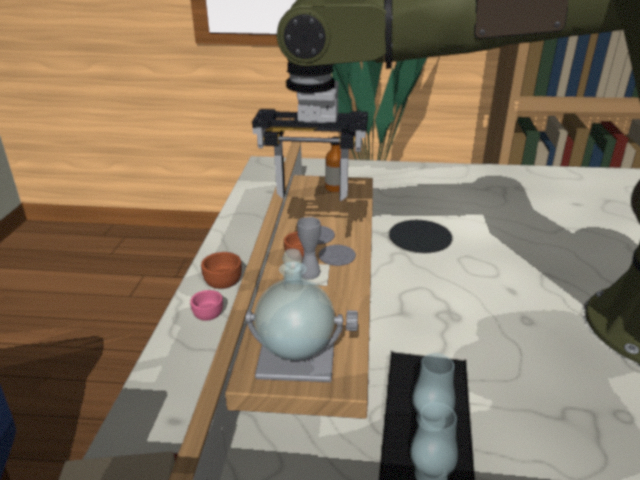

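```bash
python3 - <<'E'
from h import *
c=ld('wrist9')
def p(n,px,z):
    q=onz(c,px,z); print(n,q.round(1).tolist()) if len(px)<4 else print(n,circ(q))
p('jrim',[(294,265),(362,265),(328,231),(328,299),(304,241),(352,289)],212)
p('stone',[(284,192),(360,190),(286,265)],104)
p('coA',[(235,305),(277,267),(276,343),(248,277),(249,332),(300,275)],104)
p('dish',[(397,318),(385,290),(362,278),(360,355),(386,343)],134)
E
```

```text
jrim (array([641.47904288,  40.2394329 ]), np.float64(20.46453909259717))
stone [[607.7, 68.1, 104.0], [670.2, 69.8, 104.0], [608.1, 4.9, 104.0]]
coA (array([598.61484776, -33.4273625 ]), np.float64(36.36108200786195))
dish (array([665.52405065, -30.58562039]), np.float64(34.61208153052048))
```

drive_tool:
  steps:
    - {"delta_pos": [6, -2.3, -15], "yaw": 0, "hand": 94}
    - {"delta_pos": [0, 0, -20], "yaw": 0, "hand": 94}
    - {"delta_pos": [0, 0, -14], "yaw": 0, "hand": 94}
    - {"delta_pos": [0, 0, 0], "yaw": 0, "hand": 60}
    - {"delta_pos": [0, 0, 0], "yaw": 0, "hand": 60}

```text
clock: 13.93
eef_pos: [641.0, 40.1, 198.7]
eef_rot: [-3.141, -0.0, 1.571]
wrist_force: [0.3, 1.2, 0.8]
finger_gap: 84.0
```

drive_tool:
  steps:
    - {"delta_pos": [0, 0, 0], "yaw": 0, "hand": 60}

```text
clock: 14.02
eef_pos: [641.6, 40.1, 200.1]
eef_rot: [3.14, -0.0, 1.571]
wrist_force: [-0.4, 0.2, 0.1]
finger_gap: 77.4
```

drive_tool:
  steps:
    - {"delta_pos": [0, 0, -2], "yaw": 0, "hand": 36}
    - {"delta_pos": [0, 0, 0], "yaw": 0, "hand": 36}
    - {"delta_pos": [0, 0, 0], "yaw": 0, "hand": 36}
    - {"delta_pos": [0, 0, 0], "yaw": 0, "hand": 36}
    - {"delta_pos": [0, 0, 0], "yaw": 0, "hand": 36}

```text
clock: 14.43
eef_pos: [641.5, 40.2, 197.3]
eef_rot: [3.141, -0.0, 1.571]
wrist_force: [0.1, -0.5, -0.3]
finger_gap: 43.9
```

drive_tool:
  steps:
    - {"delta_pos": [0, 0, 0], "yaw": 0, "hand": 36}
    - {"delta_pos": [0, 0, 0], "yaw": 0, "hand": 36}
    - {"delta_pos": [0, 0, 0], "yaw": 0, "hand": 36}
    - {"delta_pos": [0, 0, 0], "yaw": 0, "hand": 36}

```text
clock: 14.77
eef_pos: [641.4, 40.1, 197.1]
eef_rot: [3.142, 0.0, 1.571]
wrist_force: [-0.5, 0.0, 1.0]
finger_gap: 36.2
```

drive_tool:
  steps:
    - {"delta_pos": [0, 0, 0], "yaw": 0, "hand": 28}
    - {"delta_pos": [0, 0, 0], "yaw": 0, "hand": 28}
    - {"delta_pos": [0, 0, 0], "yaw": 0, "hand": 28}

```text
clock: 15.02
eef_pos: [641.8, 40.2, 197.8]
eef_rot: [3.14, -0.0, 1.571]
wrist_force: [1.8, -0.0, 4.1]
finger_gap: 28.4
```

```bash
python3 look.py 10 wrist
```

```text
{'clock': 15.017, 'eef_pos': [641.848, 40.15, 197.786], 'eef_rot': [3.14, -0.0, 1.571], 'wrist_force': [1.828, -0.036, 4.066], 'finger_gap': 28.369, 'joints': [0.006, 0.506, 1.218, 0.0, 1.416, 0.006]}
wrist [641.22845297 114.32512544 391.64785263] [ 2.88060296e+00 -8.20561639e-04 -1.54856319e-05]
```

View pics/wrist10.png

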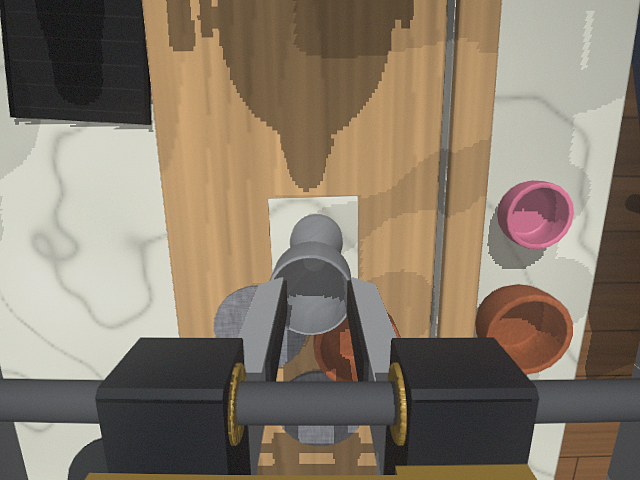

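```bash
python3 - <<'E'
from h import *
for n in ['wrist9','wrist10']:
    c=ld(n); print(n, proj(c,[(641.5,40,212),(641.5,40,104),(641.5,60.5,212),(641.5,19.5,212),(621,40,212),(662,40,212),(639.2,37.3,104)]).round(1).tolist())
    im=c['frame'][180:360,220:420,::-1]; cv2.imwrite(f'pics/c_{n}.png',cv2.resize(im,None,fx=4,fy=4,interpolation=cv2.INTER_CUBIC))
E
```

```text
wrist9 [[328.0, 266.2], [324.9, 225.3], [328.3, 232.2], [327.8, 298.7], [293.1, 266.1], [363.0, 266.2], [322.2, 228.4]]
wrist10 [[316.9, 294.9], [316.7, 237.3], [316.9, 253.0], [316.9, 334.4], [273.3, 294.9], [360.5, 294.8], [313.5, 240.9]]
```

View pics/c_wrist10.png

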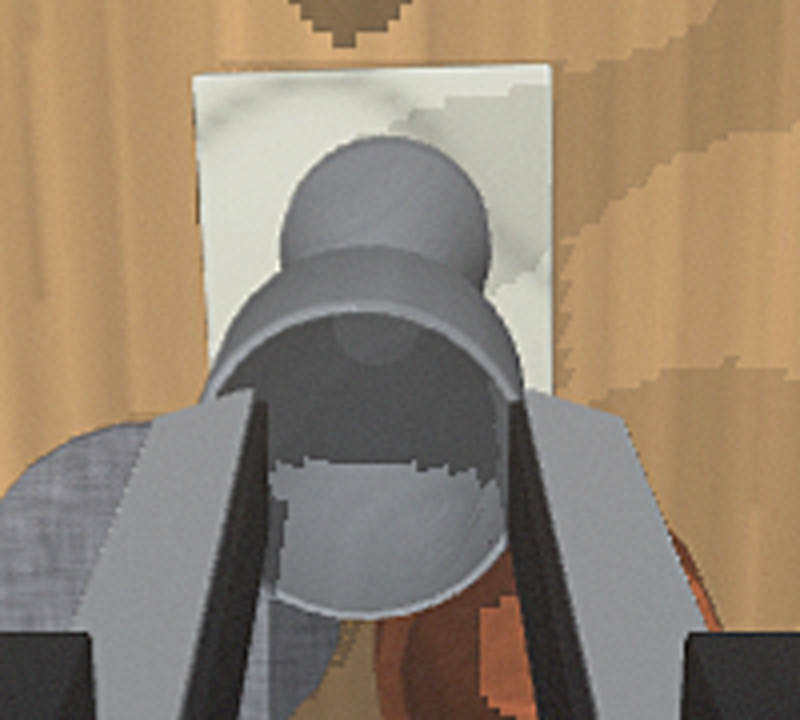

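```bash
python3 - <<'E'
from h import *
c=ld('wrist10')
for z in (181,190,200,212):
  print(z,proj(c,[(641.5-14.2,48,z),(641.5+14.2,48,z),(641.5-14.2,32,z),(641.5+14.2,32,z)]).round(0).tolist())
d=c['range_z']; print(d[285:340:8,255:285:4].round(0)); print(d[285:340:8,345:375:4].round(0)); print(d[250:340:10,312].round(0))
E
```

```text
181 [[290.0, 259.0], [343.0, 259.0], [291.0, 287.0], [343.0, 287.0]]
190 [[289.0, 264.0], [344.0, 264.0], [290.0, 293.0], [344.0, 293.0]]
200 [[288.0, 270.0], [346.0, 270.0], [289.0, 300.0], [345.0, 300.0]]
212 [[286.0, 279.0], [347.0, 279.0], [287.0, 311.0], [347.0, 311.0]]
[[312. 180. 180. 180. 181. 179. 181. 185.]
 [171. 170. 171. 171. 171. 171. 170. 175.]
 [164. 164. 164. 163. 163. 163. 167. 172.]
 [156. 156. 156. 156. 156. 156. 159. 173.]
 [150. 149. 150. 149. 149. 153. 154. 174.]
 [142. 143. 144. 142. 142. 146. 155. 173.]
 [137. 137. 137. 137. 139. 140. 154. 172.]]
[[218. 184. 181. 180. 181. 180. 180. 180.]
 [215. 178. 175. 170. 170. 171. 172. 171.]
 [207. 178. 166. 164. 164. 162. 164. 163.]
 [199. 178. 159. 157. 156. 156. 156. 155.]
 [196. 178. 158. 152. 150. 148. 149. 149.]
 [312. 178. 158. 146. 145. 143. 143. 143.]
 [314. 314. 157. 143. 141. 137. 138. 137.]]
[196. 246. 248. 242. 234. 228. 221. 211. 200.]
```

```bash
python3 - <<'E'
from h import *
def pts(c,px):
    o,d=rays(c,px); R=Ro.from_euler('xyz',c['attitude']).as_matrix(); 
    z=np.array([c['range_z'][v,u] for u,v in px]); k=z/(d@R[:,2]); return o+d*k[:,None]
c=ld('wrist10')
print(pts(c,[(270,282),(265,300),(262,330),(360,284),(365,330),(345,320),(282,330),(312,256),(312,330)]).round(0).tolist())
c=ld('wrist9'); print(pts(c,[(205,282),(190,310),(215,290),(210,330),(328,233)]).round(0).tolist())
c=ld('wrist4'); print(pts(c,[(262,282),(250,310),(317,251),(317,340)]).round(0).tolist())
E
```

```text
[[620.0, 49.0, 219.0], [620.0, 48.0, 238.0], [623.0, 49.0, 264.0], [660.0, 49.0, 222.0], [658.0, 49.0, 265.0], [663.0, -24.0, 107.0], [627.0, 36.0, 240.0], [639.0, 59.0, 213.0], [639.0, 20.0, 209.0]]
[[585.0, 51.0, 269.0], [587.0, 51.0, 297.0], [588.0, 46.0, 263.0], [537.0, -59.0, 100.0], [641.0, 60.0, 211.0]]
[[574.0, -26.0, 264.0], [573.0, -26.0, 295.0], [598.0, -14.0, 259.0], [598.0, -57.0, 260.0]]
```

```bash
python3 look.py 11 side scene; python3 - <<'E'
from h import *
c=ld('side11')
im=c['frame'][100:300,220:420,::-1]; cv2.imwrite('pics/c_s11.png',cv2.resize(im,None,fx=4,fy=4,interpolation=cv2.INTER_CUBIC)[:600])
print(proj(c,[(626,40,181),(657,40,181),(626,40,216),(657,40,216),(641,40,212)]))
c=ld('scene11'); im=c['frame'][150:300,240:440,::-1]; cv2.imwrite('pics/c_sc11.png',cv2.resize(im,None,fx=4,fy=4,interpolation=cv2.INTER_CUBIC))
print(proj(c,[(626,40,181),(657,40,181),(626,40,216),(657,40,216),(641,40,212)]))
E
```

```text
{'clock': 15.067, 'eef_pos': [641.84, 40.152, 197.807], 'eef_rot': [3.14, -0.0, 1.571], 'wrist_force': [1.424, 0.24, 5.532], 'finger_gap': 28.236, 'joints': [0.006, 0.506, 1.218, -0.0, 1.416, 0.006]}
side [525.24164799 905.54996612 698.59995188] [-2.09766928  0.00640902 -3.03119994]
scene [1202.39548208  321.71982815 1009.43266502] [-2.50046221  0.00522938  2.03999229]
[[317.79003472 238.60199982]
 [300.39419114 237.71321713]
 [317.64600408 221.25795164]
 [299.94358492 220.40534917]
 [309.10125882 222.85607624]]
[[329.92434809 226.58189228]
 [323.07379639 237.45685825]
 [330.01565235 215.82522374]
 [322.97580907 226.82505974]
 [326.6380524  222.35485569]]
```

View pics/c_s11.png

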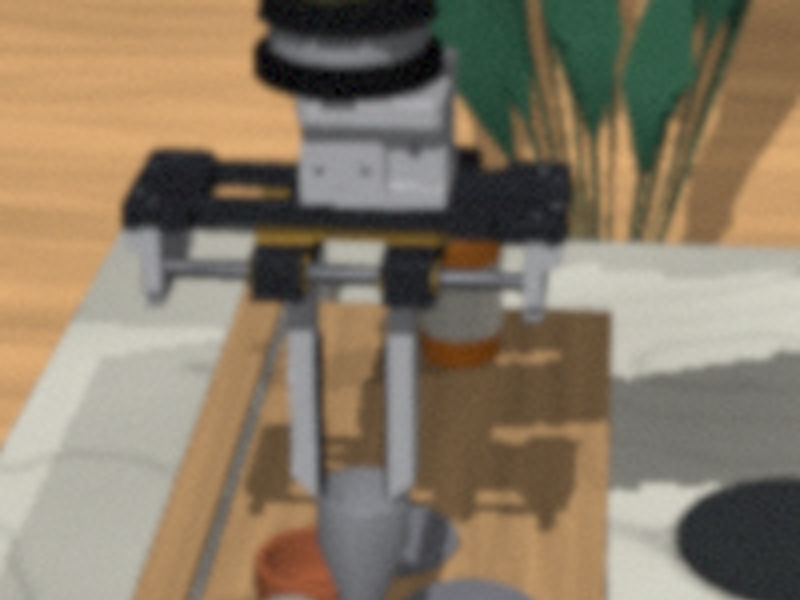

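View pics/c_sc11.png

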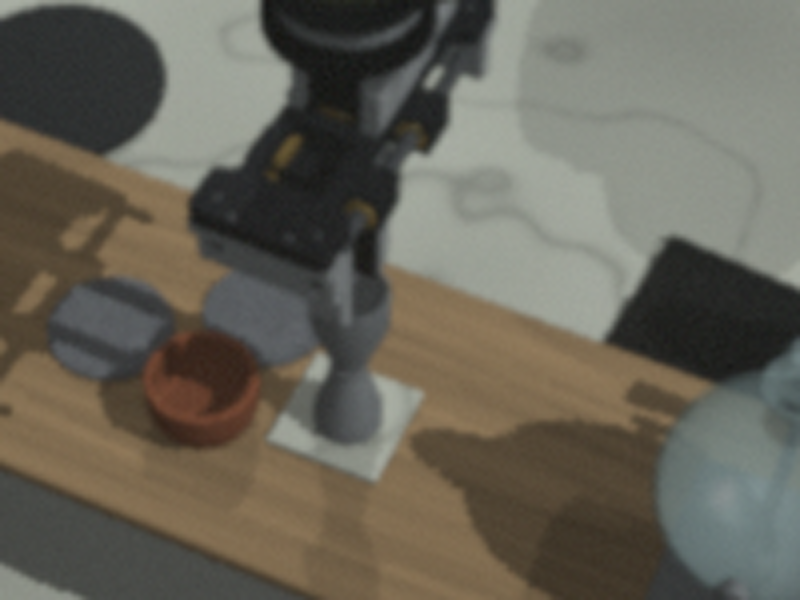

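drive_tool:
  steps:
    - {"delta_pos": [0, 0, 4], "yaw": 0, "hand": 28}
    - {"delta_pos": [0, 0, 10], "yaw": 0, "hand": 28}
    - {"delta_pos": [0, 0, 16], "yaw": 0, "hand": 60}
    - {"delta_pos": [0, 0, 0], "yaw": 0, "hand": 94}
    - {"delta_pos": [0, 0, 0], "yaw": 0, "hand": 94}

```text
clock: 15.58
eef_pos: [641.6, 40.2, 227.8]
eef_rot: [3.14, 0.0, 1.571]
wrist_force: [0.3, -0.1, -0.6]
finger_gap: 44.5
```

```bash
python3 look.py 12 wrist side scene; python3 - <<'E'
from h import *
c=ld('scene12'); im=c['frame'][180:320,230:540,::-1]; cv2.imwrite('pics/c_sc12.png',cv2.resize(im,None,fx=2.5,fy=2.5,interpolation=cv2.INTER_CUBIC))
E
```

```text
{'clock': 15.583, 'eef_pos': [641.596, 40.157, 227.767], 'eef_rot': [3.14, 0.0, 1.571], 'wrist_force': [0.329, -0.123, -0.57], 'finger_gap': 44.507, 'joints': [0.006, 0.49, 1.173, -0.0, 1.478, 0.006]}
wrist [641.08079504 114.34117107 421.61789506] [ 2.88060127e+00 -3.84667917e-04  9.34031255e-06]
side [525.24164799 905.54996612 698.59995188] [-2.09766928  0.00640902 -3.03119994]
scene [1202.39548208  321.71982815 1009.43266502] [-2.50046221  0.00522938  2.03999229]
```

View pics/wrist12.png

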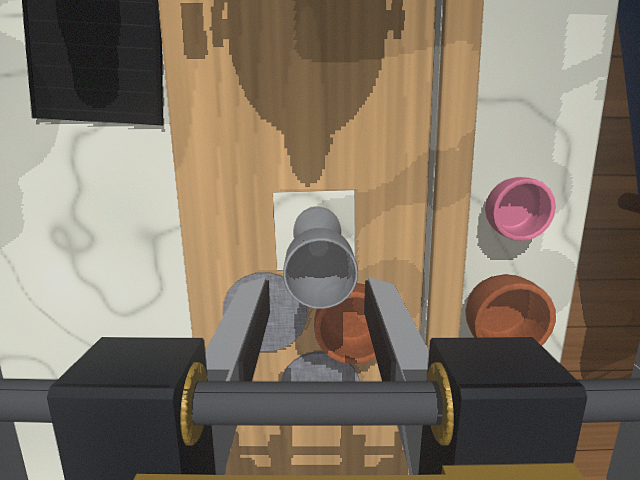

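View pics/c_sc12.png

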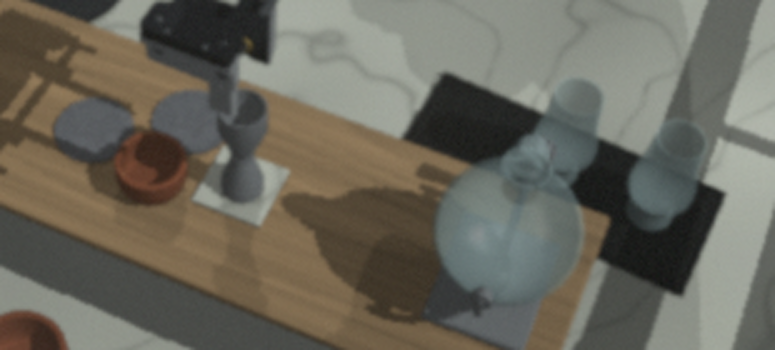

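```bash
python3 - <<'E'
from h import *
c=ld('wrist12')
print(circ(onz(c,[(284,272),(357,272),(320.5,235),(321,308),(296,246),(346,298)],212)))
E
```

```text
(array([643.37255181,  40.49602779]), np.float64(20.20395490626186))
```

drive_tool:
  steps:
    - {"delta_pos": [0, 0, 0], "yaw": 0, "hand": 94}
    - {"delta_pos": [0, 0, 0], "yaw": 0, "hand": 94}
    - {"delta_pos": [0, 0, 0], "yaw": 0, "hand": 94}
    - {"delta_pos": [0, 0, 0], "yaw": 0, "hand": 94}
    - {"delta_pos": [0, 0, 0], "yaw": 0, "hand": 94}

```text
clock: 16.15
eef_pos: [641.4, 40.2, 227.0]
eef_rot: [-3.141, -0.0, 1.571]
wrist_force: [-0.7, -0.5, 1.2]
finger_gap: 89.8
```

drive_tool:
  steps:
    - {"delta_pos": [1, 0, -20], "yaw": 0, "hand": 94}
    - {"delta_pos": [0, 0, -25], "yaw": 0, "hand": 94}
    - {"delta_pos": [0, 0, -14], "yaw": 0, "hand": 60}
    - {"delta_pos": [0, 0, 0], "yaw": 0, "hand": 36}
    - {"delta_pos": [0, 0, 0], "yaw": 0, "hand": 36}

```text
clock: 16.57
eef_pos: [642.3, 40.2, 168.1]
eef_rot: [-3.141, -0.0, 1.571]
wrist_force: [-0.4, 0.3, -0.1]
finger_gap: 77.4
```

drive_tool:
  steps:
    - {"delta_pos": [0, 0, 0], "yaw": 0, "hand": 34}
    - {"delta_pos": [0, 0, 0], "yaw": 0, "hand": 34}
    - {"delta_pos": [0, 0, 0], "yaw": 0, "hand": 34}
    - {"delta_pos": [0, 0, 0], "yaw": 0, "hand": 34}
    - {"delta_pos": [0, 0, 0], "yaw": 0, "hand": 34}

```text
clock: 16.98
eef_pos: [642.5, 40.2, 168.5]
eef_rot: [3.141, -0.0, 1.571]
wrist_force: [-0.1, -0.7, 0.3]
finger_gap: 44.0
```

drive_tool:
  steps:
    - {"delta_pos": [0, 0, 0], "yaw": 0, "hand": 34}
    - {"delta_pos": [0, 0, 0], "yaw": 0, "hand": 34}
    - {"delta_pos": [0, 0, 0], "yaw": 0, "hand": 34}

```text
clock: 17.23
eef_pos: [642.5, 40.2, 168.3]
eef_rot: [3.141, -0.0, 1.571]
wrist_force: [-1.1, 0.3, 2.8]
finger_gap: 40.1
```

```bash
python3 look.py 13 wrist side; python3 - <<'E'
from h import *
c=ld('side13')
im=c['frame'][150:300,220:420,::-1]; cv2.imwrite('pics/c_s13.png',cv2.resize(im,None,fx=4,fy=4,interpolation=cv2.INTER_CUBIC))
E
```

```text
{'clock': 17.233, 'eef_pos': [642.483, 40.171, 168.34], 'eef_rot': [3.141, -0.0, 1.571], 'wrist_force': [-1.124, 0.33, 2.805], 'finger_gap': 40.051, 'joints': [0.006, 0.527, 1.254, 0.0, 1.36, 0.006]}
wrist [642.13656911 114.33582285 362.19203972] [2.88059861e+00 5.55756474e-04 2.05366827e-06]
side [525.24164799 905.54996612 698.59995188] [-2.09766928  0.00640902 -3.03119994]
```

View pics/c_s13.png

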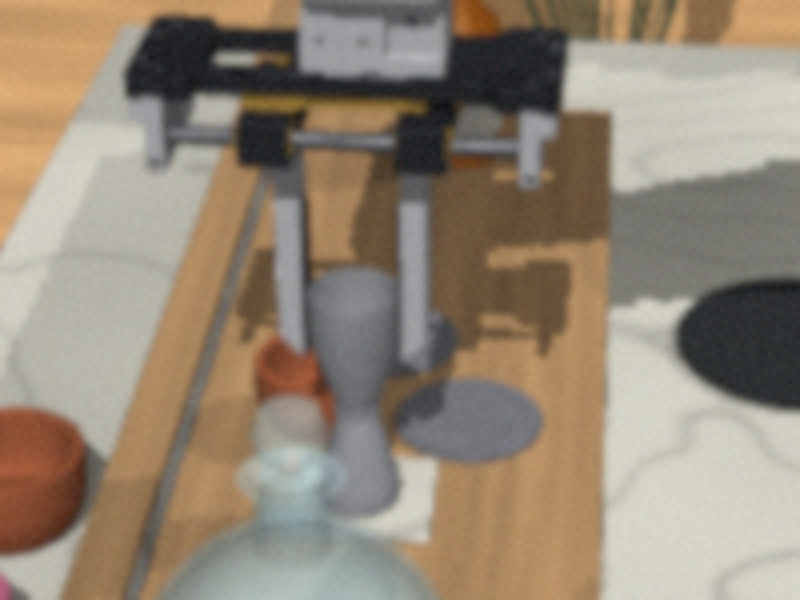

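View pics/wrist13.png

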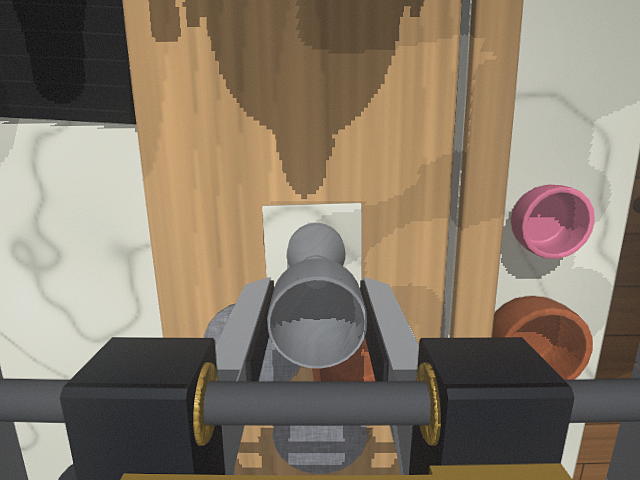

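drive_tool:
  steps:
    - {"delta_pos": [0, 0, 8], "yaw": 0, "hand": 34}
    - {"delta_pos": [0, 0, 15], "yaw": 0, "hand": 34}
    - {"delta_pos": [-10, -2, 20], "yaw": 0, "hand": 34}
    - {"delta_pos": [-25, 0, 10], "yaw": 0, "hand": 34}
    - {"delta_pos": [-35, 0, 0], "yaw": 0, "hand": 34}

```text
clock: 17.75
eef_pos: [573.1, 38.0, 222.9]
eef_rot: [3.139, -0.0, 1.571]
wrist_force: [0.5, -0.5, -1.9]
finger_gap: 40.2
```

drive_tool:
  steps:
    - {"delta_pos": [-38, 0, 0], "yaw": 0, "hand": 34}
    - {"delta_pos": [-38, 0, 0], "yaw": 0, "hand": 34}
    - {"delta_pos": [-35, 10, 0], "yaw": 0, "hand": 34}
    - {"delta_pos": [-28, 25, 0], "yaw": 0, "hand": 34}
    - {"delta_pos": [-15, 32, 0], "yaw": 0, "hand": 34}

```text
clock: 18.17
eef_pos: [416.0, 104.7, 221.7]
eef_rot: [3.141, 0.0, 1.568]
wrist_force: [0.4, 0.4, -1.1]
finger_gap: 40.2
```

drive_tool:
  steps:
    - {"delta_pos": [0, 32, -15], "yaw": 0, "hand": 34}
    - {"delta_pos": [0, 22, -25], "yaw": 0, "hand": 34}
    - {"delta_pos": [0, 10, -30], "yaw": 0, "hand": 34}
    - {"delta_pos": [0, 5, -25], "yaw": 0, "hand": 34}
    - {"delta_pos": [0, 0, -15], "yaw": 0, "hand": 34}

```text
clock: 18.58
eef_pos: [417.2, 174.9, 108.8]
eef_rot: [-3.139, 0.001, 1.572]
wrist_force: [-0.1, -0.1, -1.3]
finger_gap: 40.2
```

drive_tool:
  steps:
    - {"delta_pos": [0, 0, 0], "yaw": 0, "hand": 34}
    - {"delta_pos": [0, 0, 0], "yaw": 0, "hand": 34}

```text
clock: 18.75
eef_pos: [418.3, 174.1, 111.3]
eef_rot: [-3.141, 0.0, 1.571]
wrist_force: [0.8, -0.2, -0.5]
finger_gap: 40.3
```

drive_tool:
  steps:
    - {"delta_pos": [2, 1, -15], "yaw": 0, "hand": 34}
    - {"delta_pos": [0, 0, -15], "yaw": 0, "hand": 34}
    - {"delta_pos": [0, 0, -7], "yaw": 0, "hand": 34}
    - {"delta_pos": [0, 0, -2], "yaw": 0, "hand": 34}
    - {"delta_pos": [0, 0, 0], "yaw": 0, "hand": 34}

```text
clock: 19.17
eef_pos: [420.8, 175.1, 72.8]
eef_rot: [3.141, -0.0, 1.571]
wrist_force: [0.2, 0.4, -1.9]
finger_gap: 40.2
```

drive_tool:
  steps:
    - {"delta_pos": [0, 0, -1], "yaw": 0, "hand": 34}
    - {"delta_pos": [0, 0, 0], "yaw": 0, "hand": 34}

```text
clock: 19.33
eef_pos: [420.8, 175.3, 71.8]
eef_rot: [3.14, -0.0, 1.571]
wrist_force: [0.7, -0.3, -2.5]
finger_gap: 40.2
```

drive_tool:
  steps:
    - {"delta_pos": [0, 0, -1], "yaw": 0, "hand": 34}
    - {"delta_pos": [0, 0, -0.8], "yaw": 0, "hand": 34}
    - {"delta_pos": [0, 0, 0], "yaw": 0, "hand": 34}

```text
clock: 19.58
eef_pos: [420.4, 175.2, 69.3]
eef_rot: [3.141, -0.0, 1.571]
wrist_force: [0.4, 0.4, -0.7]
finger_gap: 40.3
```

drive_tool:
  steps:
    - {"delta_pos": [0, 0, -0.7], "yaw": 0, "hand": 34}
    - {"delta_pos": [0, 0, 0], "yaw": 0, "hand": 34}

```text
clock: 19.75
eef_pos: [420.7, 175.3, 69.3]
eef_rot: [3.141, -0.0, 1.571]
wrist_force: [-2.9, -1.2, 8.5]
finger_gap: 40.0
```

drive_tool:
  steps:
    - {"delta_pos": [0, 0, 0.7], "yaw": 0, "hand": 60}
    - {"delta_pos": [0, 0, 0], "yaw": 0, "hand": 94}
    - {"delta_pos": [0, 0, 0], "yaw": 0, "hand": 94}
    - {"delta_pos": [0, 0, 0], "yaw": 0, "hand": 94}
    - {"delta_pos": [0, 0, 0], "yaw": 0, "hand": 94}

```text
clock: 20.17
eef_pos: [420.4, 175.1, 69.2]
eef_rot: [-3.141, 0.0, 1.571]
wrist_force: [0.6, 0.1, -0.1]
finger_gap: 69.9
```

drive_tool:
  steps:
    - {"delta_pos": [0, 0, 15], "yaw": 0, "hand": 94}
    - {"delta_pos": [0, 0, 38], "yaw": 0, "hand": 94}
    - {"delta_pos": [0, 0, 40], "yaw": 0, "hand": 94}
    - {"delta_pos": [0, 0, 40], "yaw": 0, "hand": 94}
    - {"delta_pos": [0, -20, 40], "yaw": 0, "hand": 94}

```text
clock: 20.58
eef_pos: [420.0, 157.7, 241.8]
eef_rot: [3.141, -0.001, 1.573]
wrist_force: [0.8, -0.6, 0.7]
finger_gap: 93.6
```

```bash
python3 look.py 14 wrist scene
```

```text
{'clock': 20.583, 'eef_pos': [420.049, 157.686, 241.778], 'eef_rot': [3.141, -0.001, 1.573], 'wrist_force': [0.815, -0.566, 0.679], 'finger_gap': 93.606, 'joints': [0.277, 0.031, 1.713, 0.0, 1.397, 0.275]}
wrist [419.5562737  231.74089894 435.67648301] [2.88119976e+00 3.97842187e-04 1.72827569e-03]
scene [1202.39548208  321.71982815 1009.43266502] [-2.50046221  0.00522938  2.03999229]
```

View pics/wrist14.png

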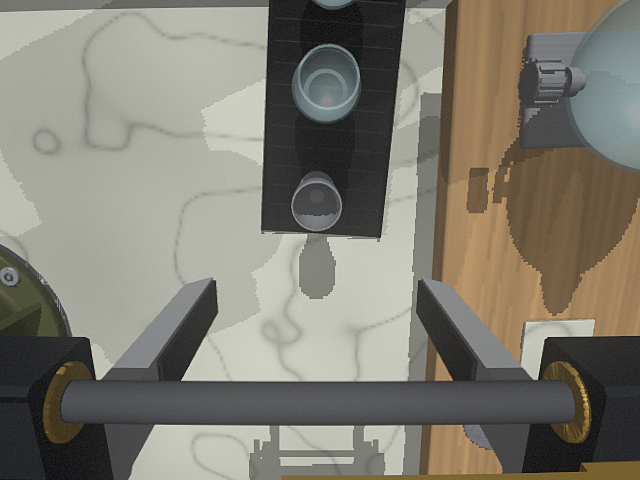

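View pics/scene14.png

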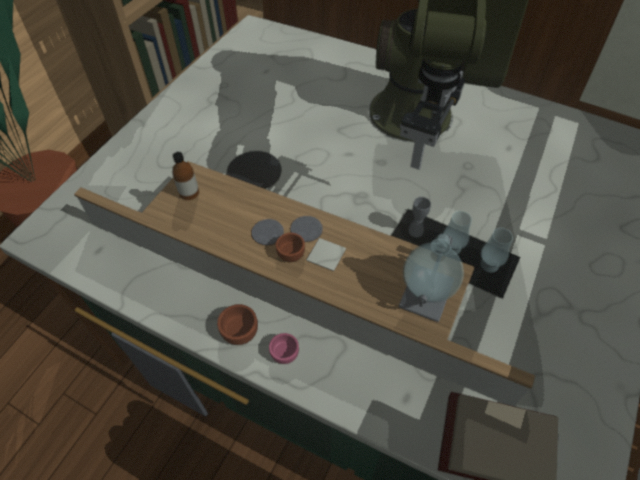

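drive_tool:
  steps:
    - {"delta_pos": [10, -38, 0], "yaw": 0, "hand": 94}
    - {"delta_pos": [25, -32, 0], "yaw": 0, "hand": 94}
    - {"delta_pos": [30, -28, 0], "yaw": 0, "hand": 94}
    - {"delta_pos": [32, -25, 0], "yaw": 0, "hand": 94}
    - {"delta_pos": [33, -22, 0], "yaw": 0, "hand": 94}

```text
clock: 21.1
eef_pos: [551.4, 9.6, 238.9]
eef_rot: [-3.141, 0.0, 1.57]
wrist_force: [1.5, 0.3, 0.7]
finger_gap: 94.1
```

drive_tool:
  steps:
    - {"delta_pos": [33, -20, -5], "yaw": 0, "hand": 80}
    - {"delta_pos": [33, -15, -15], "yaw": 0, "hand": 76}
    - {"delta_pos": [28, -10, -20], "yaw": 0, "hand": 76}
    - {"delta_pos": [20, -3, -20], "yaw": 0, "hand": 76}
    - {"delta_pos": [0, 0, 0], "yaw": 0, "hand": 76}

```text
clock: 21.52
eef_pos: [664.7, -37.4, 172.2]
eef_rot: [-3.133, -0.001, 1.569]
wrist_force: [-0.6, -0.5, -0.5]
finger_gap: 76.1
```

drive_tool:
  steps:
    - {"delta_pos": [0, 0, 0], "yaw": 0, "hand": 76}

```text
clock: 21.6
eef_pos: [663.9, -36.5, 176.9]
eef_rot: [-3.138, -0.0, 1.57]
wrist_force: [-0.6, -0.0, -0.1]
finger_gap: 76.2
```

```bash
python3 look.py 15 wrist
```

```text
{'clock': 21.6, 'eef_pos': [663.912, -36.506, 176.884], 'eef_rot': [-3.138, -0.0, 1.57], 'wrist_force': [-0.599, -0.003, -0.093], 'finger_gap': 76.176, 'joints': [-0.11, 0.575, 1.163, 0.0, 1.408, -0.11]}
wrist [664.45348379  37.58875868 370.76317598] [ 2.88106716e+00  5.00239119e-03 -3.29254640e-04]
```

View pics/wrist15.png

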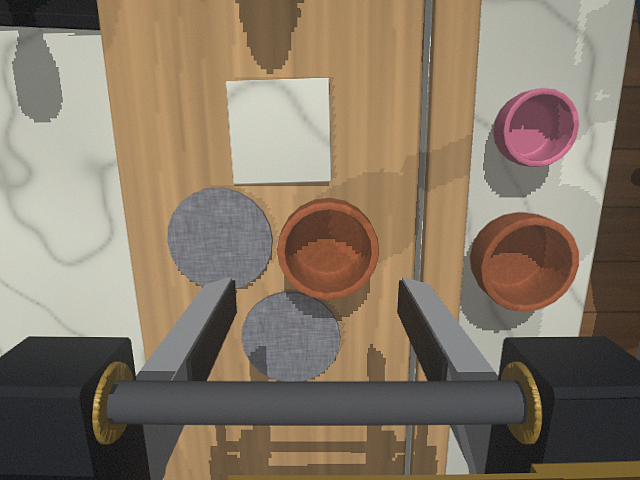

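Excellent view: all coasters and the dish clear. Fit all by masks.

```bash
python3 - <<'E'
from h import *
c=ld('wrist15')
def p(n,px,z): print(n,circ(onz(c,px,z)))
p('dish',[(279,249),(378,249),(328,199),(329,299),(293,214),(365,214),(294,286),(364,284)],134)
p('coA',[(167.5,238),(272.5,240),(218,187.5),(222,289),(183,202),(256,203),(187,276)],104)
p('coB',[(242,337),(341,337),(290,291.5),(291,383),(256,305),(256,370),(325,370)],104)
q=onz(c,[(227,81.5),(329,77.5),(234,184),(331,182.5)],104); print(q.round(1), q.mean(0))
print('upstand',onz(c,[(425,130),(416,300)],100).round(1))
im=c['frame'].astype(int); hsv=cv2.cvtColor(c['frame'],cv2.COLOR_RGB2HSV)
m=((hsv[...,0]<12)&(hsv[...,1]>120)).astype(np.uint8); m[:,400:]=0;m[:180]=0;m[310:]=0
k=max(cv2.findContours(m,cv2.RETR_EXTERNAL,cv2.CHAIN_APPROX_NONE)[0],key=cv2.contourArea); print(circ(onz(c,cv2.convexHull(k)[:,0],134)))
E
```

```text
dish (array([670.33184953, -31.73939499]), np.float64(30.63884460547464))
coA (array([598.09341067, -33.26177514]), np.float64(35.420440828244125))
coB (array([ 644.56618345, -106.77659503]), np.float64(36.01984246766642))
[[608.1  67.5 104. ]
 [670.7  69.6 104. ]
 [609.4   4.6 104. ]
 [672.4   5.5 104. ]] [640.14013668  36.798984   104.        ]
upstand [[732.3  38.6 100. ]
 [733.7 -78.2 100. ]]
(array([669.91303783, -31.56944572]), np.float64(30.896683363694308))
```

drive_tool:
  steps:
    - {"delta_pos": [5.5, 4.2, 0], "yaw": 0, "hand": 76}
    - {"delta_pos": [0, 0, -20], "yaw": 0, "hand": 76}
    - {"delta_pos": [0, 0, -20], "yaw": 0, "hand": 76}
    - {"delta_pos": [0, 0, -10], "yaw": 0, "hand": 76}
    - {"delta_pos": [0, 0, 0], "yaw": 0, "hand": 76}

```text
clock: 22.07
eef_pos: [669.1, -31.7, 128.5]
eef_rot: [-3.14, -0.0, 1.571]
wrist_force: [-0.7, 0.2, 1.3]
finger_gap: 75.7
```

drive_tool:
  steps:
    - {"delta_pos": [0, 0, 0], "yaw": 0, "hand": 76}

```text
clock: 22.15
eef_pos: [670.1, -32.0, 130.8]
eef_rot: [3.141, 0.0, 1.571]
wrist_force: [0.4, 0.7, 0.7]
finger_gap: 76.0
```

```bash
python3 look.py 16 wrist
```

```text
{'clock': 22.15, 'eef_pos': [670.072, -31.993, 130.777], 'eef_rot': [3.141, 0.0, 1.571], 'wrist_force': [0.383, 0.651, 0.712], 'finger_gap': 75.956, 'joints': [-0.102, 0.619, 1.202, -0.0, 1.32, -0.103]}
wrist [669.57233214  42.21900561 324.62485726] [ 2.88050598e+00 -1.01288536e-04  2.78517285e-04]
```

View pics/wrist16.png

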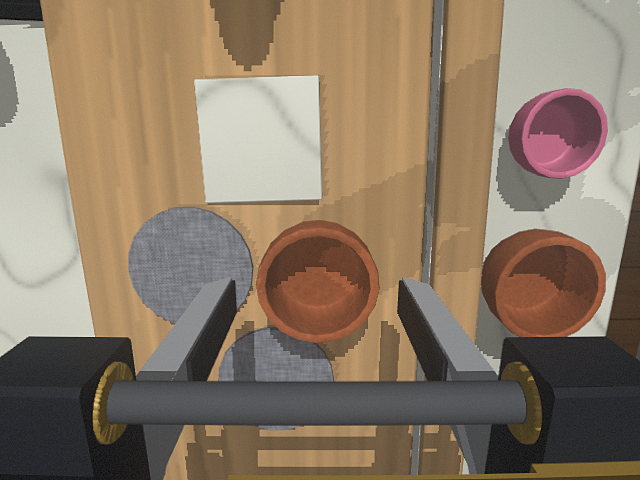

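drive_tool:
  steps:
    - {"delta_pos": [0, 0, -15], "yaw": 0, "hand": 76}
    - {"delta_pos": [0, 0, -14], "yaw": 0, "hand": 76}
    - {"delta_pos": [0, 0, -5], "yaw": 0, "hand": 76}
    - {"delta_pos": [0, 0, 0], "yaw": 0, "hand": 60}
    - {"delta_pos": [0, 0, 0], "yaw": 0, "hand": 56}

```text
clock: 22.62
eef_pos: [670.3, -32.3, 96.8]
eef_rot: [3.14, 0.0, 1.571]
wrist_force: [0.5, -0.6, -0.6]
finger_gap: 65.7
```

drive_tool:
  steps:
    - {"delta_pos": [0, 0, 0], "yaw": 0, "hand": 55}
    - {"delta_pos": [0, 0, 0], "yaw": 0, "hand": 55}
    - {"delta_pos": [0, 0, 0], "yaw": 0, "hand": 55}

```text
clock: 22.87
eef_pos: [670.5, -32.3, 96.9]
eef_rot: [3.14, 0.0, 1.571]
wrist_force: [-0.9, 0.2, 6.0]
finger_gap: 62.6
```

drive_tool:
  steps:
    - {"delta_pos": [0, 0, 8], "yaw": 0, "hand": 55}
    - {"delta_pos": [0, 0, 15], "yaw": 0, "hand": 55}
    - {"delta_pos": [-10, 0, 20], "yaw": 0, "hand": 55}
    - {"delta_pos": [-25, 0, 15], "yaw": 0, "hand": 55}
    - {"delta_pos": [-35, -5, 5], "yaw": 0, "hand": 55}

```text
clock: 23.28
eef_pos: [600.6, -36.9, 160.7]
eef_rot: [3.138, 0.0, 1.572]
wrist_force: [1.1, -0.6, -0.5]
finger_gap: 62.8
```

drive_tool:
  steps:
    - {"delta_pos": [-35, -12, 0], "yaw": 0, "hand": 55}
    - {"delta_pos": [-35, -20, 0], "yaw": 0, "hand": 55}
    - {"delta_pos": [-32, -25, 0], "yaw": 0, "hand": 55}
    - {"delta_pos": [-30, -30, 0], "yaw": 0, "hand": 55}
    - {"delta_pos": [-25, -33, 0], "yaw": 0, "hand": 55}

```text
clock: 23.7
eef_pos: [441.5, -157.0, 159.2]
eef_rot: [3.141, 0.0, 1.572]
wrist_force: [-0.0, -0.5, -0.2]
finger_gap: 62.7
```

drive_tool:
  steps:
    - {"delta_pos": [-15, -35, 0], "yaw": 0, "hand": 55}
    - {"delta_pos": [-8, -35, 0], "yaw": 0, "hand": 55}
    - {"delta_pos": [0, -30, 0], "yaw": 0, "hand": 55}
    - {"delta_pos": [0, -20, 0], "yaw": 0, "hand": 55}
    - {"delta_pos": [0, -10, 0], "yaw": 0, "hand": 55}

```text
clock: 24.12
eef_pos: [420.0, -288.9, 158.9]
eef_rot: [3.141, 0.0, 1.569]
wrist_force: [-0.1, 0.2, -2.1]
finger_gap: 62.4
```

drive_tool:
  steps:
    - {"delta_pos": [0, 0, 0], "yaw": 0, "hand": 55}
    - {"delta_pos": [0, 0, 0], "yaw": 0, "hand": 55}

```text
clock: 24.28
eef_pos: [420.4, -286.1, 158.5]
eef_rot: [-3.141, -0.0, 1.571]
wrist_force: [-0.4, 0.0, -1.8]
finger_gap: 62.5
```

```bash
python3 look.py 17 wrist
```

```text
{'clock': 24.283, 'eef_pos': [420.43, -286.142, 158.474], 'eef_rot': [-3.141, -0.0, 1.571], 'wrist_force': [-0.362, 0.012, -1.771], 'finger_gap': 62.462, 'joints': [-0.67, 0.237, 1.677, 0.0, 1.228, -0.67]}
wrist [ 420.23148668 -212.05375818  352.36254779] [ 2.88108997e+00  1.28427184e-03 -2.81005237e-04]
```

View pics/wrist17.png

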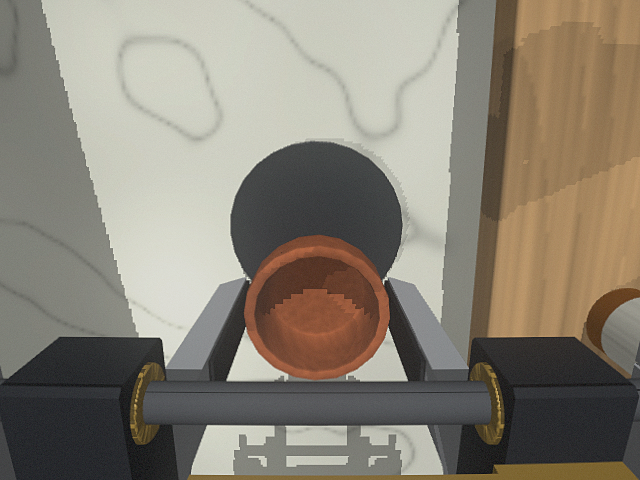

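```bash
python3 - <<'E'
from h import *
c=ld('wrist17')
p=[(231,223),(235,197),(250,170),(275,150),(316,141.5),(355,149),(382,170),(397,195),(402.5,222),(398,250),(236,250),(244,272)]
for k in (p,p[1:8],p[:9]): print(circ(onz(c,k,7)))
print(circ(onz(c,[(245,308),(390,308),(317,236),(318,379),(263,260),(372,260),(265,356),(371,356)],134+158.5-96.9)))
E
```

```text
(array([ 419.52665522, -293.48245558]), np.float64(74.2870184210231))
(array([ 419.37912422, -293.78542616]), np.float64(74.58751316041995))
(array([ 419.55516295, -293.30250684]), np.float64(74.20928781069769))
(array([ 420.41693265, -284.01559578]), np.float64(31.061134881552636))
```

drive_tool:
  steps:
    - {"delta_pos": [-1, -8, -20], "yaw": 0, "hand": 55}
    - {"delta_pos": [0, 0, -35], "yaw": 0, "hand": 55}
    - {"delta_pos": [0, 0, -35], "yaw": 0, "hand": 55}
    - {"delta_pos": [0, 0, -30], "yaw": 0, "hand": 55}
    - {"delta_pos": [0, 0, -15], "yaw": 0, "hand": 55}

```text
clock: 24.75
eef_pos: [418.4, -292.3, 20.3]
eef_rot: [-3.138, -0.003, 1.572]
wrist_force: [0.2, -1.1, -1.7]
finger_gap: 62.4
```

drive_tool:
  steps:
    - {"delta_pos": [0, 0, 0], "yaw": 0, "hand": 55}
    - {"delta_pos": [0, 0, 0], "yaw": 0, "hand": 55}

```text
clock: 24.92
eef_pos: [419.7, -293.7, 23.8]
eef_rot: [-3.141, -0.001, 1.572]
wrist_force: [-0.2, -0.4, -1.1]
finger_gap: 62.5
```

drive_tool:
  steps:
    - {"delta_pos": [0, 0, -10], "yaw": 0, "hand": 55}
    - {"delta_pos": [0, 0, -5], "yaw": 0, "hand": 55}
    - {"delta_pos": [0, 0, -2.5], "yaw": 0, "hand": 55}
    - {"delta_pos": [0, 0, -1], "yaw": 0, "hand": 55}
    - {"delta_pos": [0, 0, 0], "yaw": 0, "hand": 55}

```text
clock: 25.33
eef_pos: [419.5, -294.8, 5.1]
eef_rot: [3.141, 0.0, 1.571]
wrist_force: [-0.3, 0.6, -1.6]
finger_gap: 62.9
```

```bash
python3 look.py 18 wrist; python3 - <<'E'
from h import *
c=ld('wrist18')
im=c['frame']; cv2.imwrite('pics/w18.png',im[:,:,::-1])
E
```

```text
{'clock': 25.333, 'eef_pos': [419.497, -294.778, 5.122], 'eef_rot': [3.141, 0.0, 1.571], 'wrist_force': [-0.333, 0.585, -1.579], 'finger_gap': 62.903, 'joints': [-0.684, 0.456, 1.787, 0.0, 0.898, -0.684]}
wrist [ 419.19777392 -220.57574001  198.95211099] [ 2.88051489e+00  8.51703086e-04 -4.42577756e-05]
```

View pics/wrist18.png

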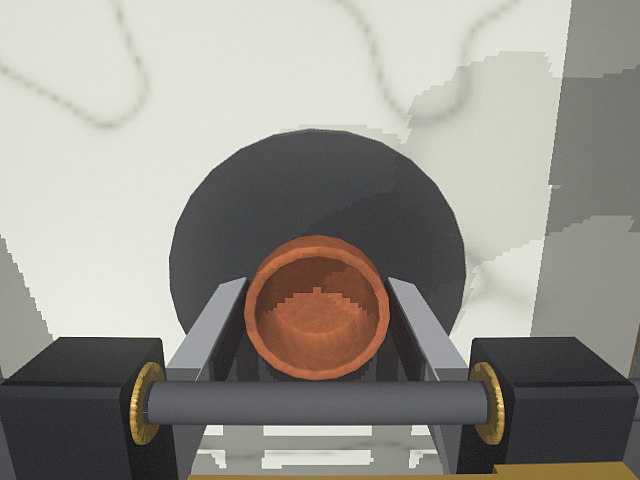

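```bash
python3 - <<'E'
from h import *
c=ld('wrist18')
print(circ(onz(c,[(169,267),(180,217),(212,168),(260,138),(317,129),(375,139),(423,170),(456,220),(466,267),(460,313),(181,326)],7)))
print(circ(onz(c,[(245,308),(390,308),(317,236),(318,379),(263,260),(372,260),(265,356),(371,356)],42.2)))
E
```

```text
(array([ 419.38614989, -293.44290692]), np.float64(74.12628160929707))
(array([ 419.47060035, -292.64567634]), np.float64(31.071510099596644))
```

drive_tool:
  steps:
    - {"delta_pos": [0, 0.7, -1], "yaw": 0, "hand": 55}
    - {"delta_pos": [0, 0, 0], "yaw": 0, "hand": 55}

```text
clock: 25.55
eef_pos: [419.5, -294.0, 4.1]
eef_rot: [3.141, 0.0, 1.571]
wrist_force: [0.3, -0.5, -1.4]
finger_gap: 62.9
```

drive_tool:
  steps:
    - {"delta_pos": [0, -0.7, -0.7], "yaw": 0, "hand": 55}
    - {"delta_pos": [0, 0, 0], "yaw": 0, "hand": 55}

```text
clock: 25.72
eef_pos: [419.7, -294.7, 3.9]
eef_rot: [3.141, -0.0, 1.571]
wrist_force: [-2.4, 3.4, 5.6]
finger_gap: 62.5
```

drive_tool:
  steps:
    - {"delta_pos": [0, 0, 0.5], "yaw": 0, "hand": 75}
    - {"delta_pos": [0, 0, 0], "yaw": 0, "hand": 90}
    - {"delta_pos": [0, 0, 0], "yaw": 0, "hand": 94}
    - {"delta_pos": [0, 0, 0], "yaw": 0, "hand": 94}
    - {"delta_pos": [0, 0, 0], "yaw": 0, "hand": 94}

```text
clock: 26.13
eef_pos: [419.4, -294.8, 3.8]
eef_rot: [-3.142, 0.0, 1.571]
wrist_force: [-0.4, -0.8, 0.6]
finger_gap: 91.8
```

drive_tool:
  steps:
    - {"delta_pos": [0, 0, 15], "yaw": 0, "hand": 94}
    - {"delta_pos": [0, 0, 38], "yaw": 0, "hand": 94}
    - {"delta_pos": [0, 0, 40], "yaw": 0, "hand": 94}
    - {"delta_pos": [0, 0, 40], "yaw": 0, "hand": 94}
    - {"delta_pos": [0, 0, 40], "yaw": 0, "hand": 94}

```text
clock: 26.55
eef_pos: [419.1, -294.5, 178.8]
eef_rot: [-3.141, -0.0, 1.571]
wrist_force: [-1.1, -0.0, 0.1]
finger_gap: 94.3
```

```bash
python3 look.py 19 wrist
```

```text
{'clock': 26.55, 'eef_pos': [419.063, -294.473, 178.772], 'eef_rot': [-3.141, -0.0, 1.571], 'wrist_force': [-1.075, -0.038, 0.109], 'finger_gap': 94.291, 'joints': [-0.684, 0.226, 1.642, -0.0, 1.274, -0.684]}
wrist [ 418.83818071 -220.3138043   372.62332653] [ 2.88066184e+00  1.06644245e-03 -2.60635933e-05]
```

View pics/wrist19.png

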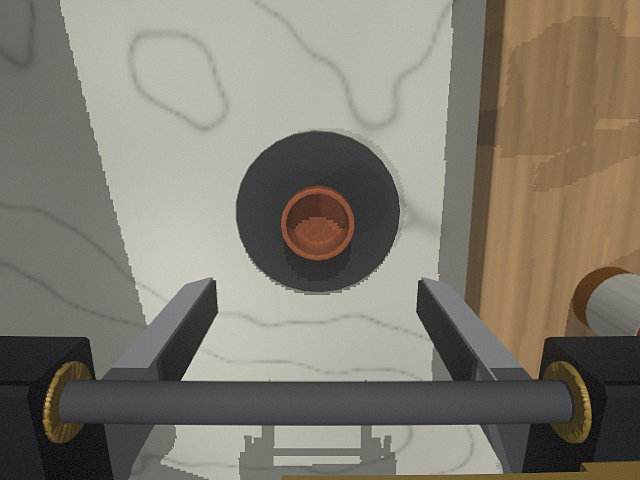

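```bash
python3 - <<'E'
from h import *
c=ld('wrist19')
print(circ(onz(c,[(236,211),(400,211),(318,131),(318,294),(262,152),(374,152),(259,268),(376,268)],7)))
print(circ(onz(c,[(280.5,223),(355,223),(317.5,186),(318,261),(291,197),(344,197),(291,249),(344,249)],41)))
E
```

```text
(array([ 419.53649736, -294.75645117]), np.float64(74.70877021301833))
(array([ 419.29217964, -294.71965888]), np.float64(31.170426419629433))
```

drive_tool:
  steps:
    - {"delta_pos": [0, 41, 0], "yaw": 0, "hand": 94}
    - {"delta_pos": [0, 41, 0], "yaw": 0, "hand": 94}
    - {"delta_pos": [0, 41, 0], "yaw": 0, "hand": 94}
    - {"delta_pos": [0, 41, 0], "yaw": 0, "hand": 94}
    - {"delta_pos": [0, 41, 0], "yaw": 0, "hand": 94}

```text
clock: 27.02
eef_pos: [418.9, -88.1, 176.7]
eef_rot: [3.141, 0.0, 1.57]
wrist_force: [0.6, 0.8, 0.3]
finger_gap: 94.1
```

drive_tool:
  steps:
    - {"delta_pos": [0, 41, 0], "yaw": 0, "hand": 94}
    - {"delta_pos": [0, 41, 0], "yaw": 0, "hand": 94}
    - {"delta_pos": [0, 41, 0], "yaw": 0, "hand": 94}
    - {"delta_pos": [0, 41, 0], "yaw": 0, "hand": 94}
    - {"delta_pos": [0, 41, 0], "yaw": 0, "hand": 94}

```text
clock: 27.43
eef_pos: [419.0, 117.3, 176.8]
eef_rot: [3.141, -0.0, 1.571]
wrist_force: [0.6, -0.5, 0.4]
finger_gap: 93.8
```

drive_tool:
  steps:
    - {"delta_pos": [0, 30, 0], "yaw": 0, "hand": 94}
    - {"delta_pos": [0, 18, 0], "yaw": 0, "hand": 94}
    - {"delta_pos": [0, 10, 0], "yaw": 0, "hand": 94}
    - {"delta_pos": [0, 0, 0], "yaw": 0, "hand": 94}
    - {"delta_pos": [0, 0, 0], "yaw": 0, "hand": 94}

```text
clock: 27.85
eef_pos: [419.4, 172.8, 176.6]
eef_rot: [-3.141, 0.0, 1.571]
wrist_force: [-0.6, -1.4, -0.9]
finger_gap: 94.1
```

```bash
python3 look.py 20 wrist
```

```text
{'clock': 27.85, 'eef_pos': [419.422, 172.783, 176.583], 'eef_rot': [-3.141, 0.0, 1.571], 'wrist_force': [-0.594, -1.368, -0.921], 'finger_gap': 94.125, 'joints': [0.31, 0.097, 1.797, -0.0, 1.248, 0.31]}
wrist [419.17630244 247.01977654 370.40028903] [2.88028645e+00 1.28284541e-03 4.22768149e-04]
```

View pics/wrist20.png

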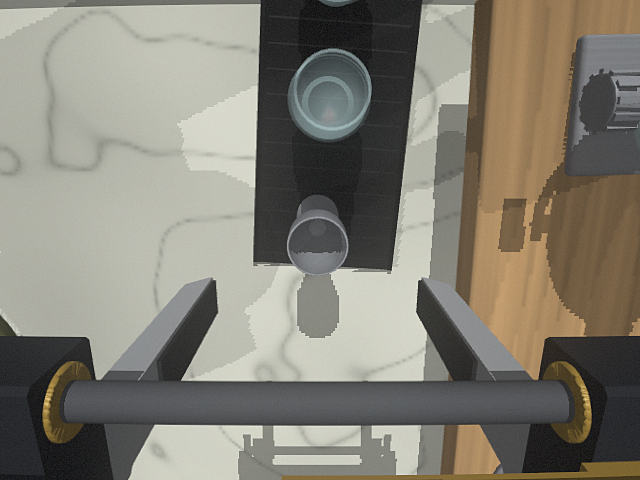

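```bash
python3 - <<'E'
from h import *
c=ld('wrist20')
print(circ(onz(c,[(287,244),(348.5,244),(318,208.5),(318,276),(297,222),(340,222),(297,267),(340,266)],113)))
print(circ(onz(c,[(291,85),(371.5,85),(331,49),(302,62),(360,62)],120)))
E
```

```text
(array([419.73393193, 176.06678924]), np.float64(20.976059271476217))
(array([427.18332401, 268.5169515 ]), np.float64(23.56031972860285))
```

drive_tool:
  steps:
    - {"delta_pos": [1, 2, -25], "yaw": 0, "hand": 94}
    - {"delta_pos": [0, 0, -35], "yaw": 0, "hand": 94}
    - {"delta_pos": [0, 0, -30], "yaw": 0, "hand": 80}
    - {"delta_pos": [0, 0, -13], "yaw": 0, "hand": 70}
    - {"delta_pos": [0, 0, 0], "yaw": 0, "hand": 60}

```text
clock: 28.32
eef_pos: [419.1, 173.5, 71.2]
eef_rot: [-3.137, 0.002, 1.569]
wrist_force: [0.2, -1.3, -0.0]
finger_gap: 77.2
```

drive_tool:
  steps:
    - {"delta_pos": [0, 0, 0], "yaw": 0, "hand": 60}
    - {"delta_pos": [0, 0, 0], "yaw": 0, "hand": 60}

```text
clock: 28.48
eef_pos: [421.3, 174.8, 75.1]
eef_rot: [3.14, -0.001, 1.57]
wrist_force: [-0.0, 0.2, 0.9]
finger_gap: 64.1
```

drive_tool:
  steps:
    - {"delta_pos": [-0.5, 0.5, -6], "yaw": 0, "hand": 50}
    - {"delta_pos": [0, 0, 0], "yaw": 0, "hand": 34}
    - {"delta_pos": [0, 0, 0], "yaw": 0, "hand": 34}
    - {"delta_pos": [0, 0, 0], "yaw": 0, "hand": 34}
    - {"delta_pos": [0, 0, 0], "yaw": 0, "hand": 34}

```text
clock: 28.9
eef_pos: [420.1, 175.8, 68.1]
eef_rot: [3.141, -0.0, 1.571]
wrist_force: [-0.2, 0.0, 0.8]
finger_gap: 40.1
```

drive_tool:
  steps:
    - {"delta_pos": [0, 0, 0], "yaw": 0, "hand": 34}
    - {"delta_pos": [0, 0, 0], "yaw": 0, "hand": 34}
    - {"delta_pos": [0, 0, 0], "yaw": 0, "hand": 34}

```text
clock: 29.15
eef_pos: [420.1, 175.8, 68.1]
eef_rot: [3.141, -0.0, 1.571]
wrist_force: [-1.3, -0.9, 5.0]
finger_gap: 40.3
```

drive_tool:
  steps:
    - {"delta_pos": [0, 0, 10], "yaw": 0, "hand": 34}
    - {"delta_pos": [0, 0, 25], "yaw": 0, "hand": 34}
    - {"delta_pos": [0, -10, 35], "yaw": 0, "hand": 34}
    - {"delta_pos": [0, -25, 35], "yaw": 0, "hand": 34}
    - {"delta_pos": [0, -30, 30], "yaw": 0, "hand": 34}

```text
clock: 29.57
eef_pos: [419.5, 112.0, 203.7]
eef_rot: [3.141, -0.0, 1.573]
wrist_force: [0.8, -0.2, -1.2]
finger_gap: 40.1
```

drive_tool:
  steps:
    - {"delta_pos": [5, -32, 15], "yaw": 0, "hand": 34}
    - {"delta_pos": [20, -25, 5], "yaw": 0, "hand": 34}
    - {"delta_pos": [30, -12, 0], "yaw": 0, "hand": 34}
    - {"delta_pos": [35, -5, 0], "yaw": 0, "hand": 34}
    - {"delta_pos": [35, 0, 0], "yaw": 0, "hand": 34}

```text
clock: 29.98
eef_pos: [546.2, 36.6, 222.0]
eef_rot: [3.141, 0.0, 1.569]
wrist_force: [0.3, 0.9, -0.7]
finger_gap: 40.0
```

drive_tool:
  steps:
    - {"delta_pos": [35, 0, 0], "yaw": 0, "hand": 34}
    - {"delta_pos": [30, 0, 0], "yaw": 0, "hand": 34}
    - {"delta_pos": [20, 0, 0], "yaw": 0, "hand": 34}
    - {"delta_pos": [10, 0, 0], "yaw": 0, "hand": 34}
    - {"delta_pos": [0, 0, 0], "yaw": 0, "hand": 34}

```text
clock: 30.4
eef_pos: [640.8, 38.0, 220.3]
eef_rot: [-3.14, 0.0, 1.571]
wrist_force: [-0.8, 0.5, -1.6]
finger_gap: 40.1
```

drive_tool:
  steps:
    - {"delta_pos": [0, 0, 0], "yaw": 0, "hand": 34}
    - {"delta_pos": [0, 0, 0], "yaw": 0, "hand": 34}

```text
clock: 30.57
eef_pos: [639.2, 38.1, 221.5]
eef_rot: [-3.141, -0.0, 1.571]
wrist_force: [-0.5, 0.1, -1.1]
finger_gap: 40.1
```

```bash
python3 look.py 21 wrist
```

```text
{'clock': 30.567, 'eef_pos': [639.216, 38.112, 221.458], 'eef_rot': [-3.141, -0.0, 1.571], 'wrist_force': [-0.455, 0.104, -1.112], 'finger_gap': 40.108, 'joints': [0.002, 0.488, 1.19, 0.0, 1.464, 0.002]}
wrist [639.00415381 112.29917118 415.32746797] [2.88058685e+00 1.21125028e-03 7.30440227e-05]
```

View pics/wrist21.png

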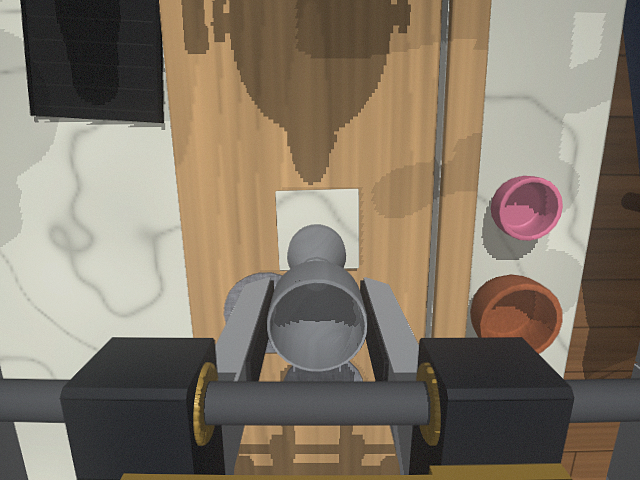

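```bash
python3 - <<'E'
from h import *
c=ld('wrist21')
q=onz(c,[(276,191),(358,188.5),(277,269),(359,268)],104); print(q.round(1).tolist(),q.mean(0))
print(circ(onz(c,[(271,322),(366.5,322),(318.5,275),(318.5,371),(285,288),(352,288),(285,357),(352,356)],266.4)))
print(circ(onz(c,[(289,252),(345.5,252),(316.5,224),(296,234),(337,234)],158.4)))
E
```

```text
[[607.7, 68.2, 104.0], [670.0, 70.2, 104.0], [606.9, 5.7, 104.0], [672.5, 6.5, 104.0]] [639.28900415  37.65438402 104.        ]
(array([639.54770424,  38.10003014]), np.float64(19.996826539392462))
(array([638.93029127,  35.97056834]), np.float64(18.309098260803754))
```

drive_tool:
  steps:
    - {"delta_pos": [0.5, -0.8, -15], "yaw": 0, "hand": 34}
    - {"delta_pos": [0, 0, -20], "yaw": 0, "hand": 34}
    - {"delta_pos": [0, 0, -10], "yaw": 0, "hand": 34}
    - {"delta_pos": [0, 0, -4], "yaw": 0, "hand": 34}
    - {"delta_pos": [0, 0, 0], "yaw": 0, "hand": 34}

```text
clock: 31.03
eef_pos: [639.9, 37.3, 171.9]
eef_rot: [-3.141, -0.0, 1.571]
wrist_force: [-0.8, -0.1, -0.9]
finger_gap: 39.9
```

drive_tool:
  steps:
    - {"delta_pos": [0, 0, 0], "yaw": 0, "hand": 34}

```text
clock: 31.12
eef_pos: [640.6, 37.3, 173.2]
eef_rot: [3.141, 0.0, 1.571]
wrist_force: [0.4, -0.6, -1.0]
finger_gap: 40.2
```

drive_tool:
  steps:
    - {"delta_pos": [-0.5, 0, -3], "yaw": 0, "hand": 34}
    - {"delta_pos": [0, 0, -1.5], "yaw": 0, "hand": 34}
    - {"delta_pos": [0, 0, -0.7], "yaw": 0, "hand": 34}
    - {"delta_pos": [0, 0, 0], "yaw": 0, "hand": 34}

```text
clock: 31.45
eef_pos: [640.0, 37.3, 167.3]
eef_rot: [3.141, -0.0, 1.571]
wrist_force: [-0.2, -0.7, -1.4]
finger_gap: 39.6
```

drive_tool:
  steps:
    - {"delta_pos": [0, 0, -0.7], "yaw": 0, "hand": 34}
    - {"delta_pos": [0, 0, 0], "yaw": 0, "hand": 34}

```text
clock: 31.62
eef_pos: [640.1, 37.3, 167.1]
eef_rot: [3.141, 0.0, 1.571]
wrist_force: [-1.9, -0.2, 4.6]
finger_gap: 39.9
```

Contact; release, rise, back for glass B (428.5, 270).

drive_tool:
  steps:
    - {"delta_pos": [0, 0, 0.5], "yaw": 0, "hand": 60}
    - {"delta_pos": [0, 0, 0], "yaw": 0, "hand": 94}
    - {"delta_pos": [0, 0, 0], "yaw": 0, "hand": 94}
    - {"delta_pos": [0, 0, 0], "yaw": 0, "hand": 94}
    - {"delta_pos": [0, 0, 0], "yaw": 0, "hand": 94}

```text
clock: 32.03
eef_pos: [639.9, 37.3, 166.6]
eef_rot: [-3.141, -0.0, 1.571]
wrist_force: [-0.1, 0.4, -0.3]
finger_gap: 69.9
```

drive_tool:
  steps:
    - {"delta_pos": [0, 0, 10], "yaw": 0, "hand": 94}
    - {"delta_pos": [0, 0, 25], "yaw": 0, "hand": 94}
    - {"delta_pos": [0, 0, 30], "yaw": 0, "hand": 94}
    - {"delta_pos": [-15, 0, 15], "yaw": 0, "hand": 94}
    - {"delta_pos": [-35, 0, 0], "yaw": 0, "hand": 94}

```text
clock: 32.45
eef_pos: [592.0, 37.1, 250.4]
eef_rot: [3.136, -0.0, 1.571]
wrist_force: [0.6, -1.0, 0.2]
finger_gap: 94.1
```

```bash
python3 look.py 22 wrist
```

```text
{'clock': 32.45, 'eef_pos': [591.95, 37.147, 250.434], 'eef_rot': [3.136, -0.0, 1.571], 'wrist_force': [0.583, -0.97, 0.231], 'finger_gap': 94.06, 'joints': [0.001, 0.358, 1.306, 0.0, 1.472, 0.001]}
wrist [590.61069134 111.30372536 444.25035457] [ 2.88060990e+00 -4.67996712e-03 -2.76126948e-04]
```

View pics/wrist22.png

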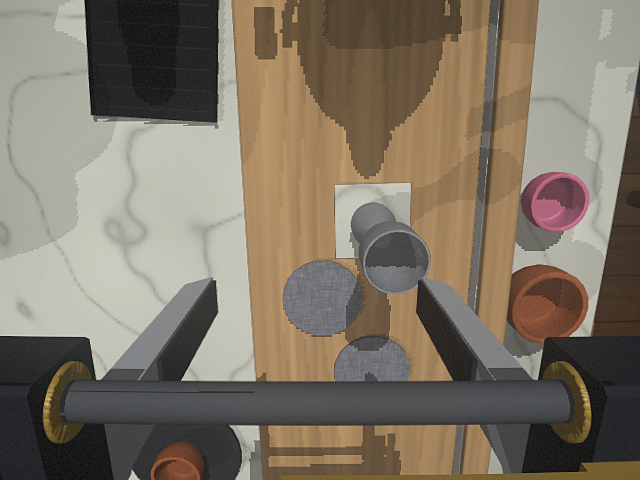

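drive_tool:
  steps:
    - {"delta_pos": [-40, 0, 0], "yaw": 0, "hand": 94}
    - {"delta_pos": [-40, 5, 0], "yaw": 0, "hand": 94}
    - {"delta_pos": [-38, 15, 0], "yaw": 0, "hand": 94}
    - {"delta_pos": [-30, 28, 0], "yaw": 0, "hand": 94}
    - {"delta_pos": [-15, 35, 0], "yaw": 0, "hand": 94}

```text
clock: 32.92
eef_pos: [424.4, 120.0, 248.0]
eef_rot: [3.14, -0.0, 1.569]
wrist_force: [1.7, 0.9, 0.6]
finger_gap: 93.7
```

drive_tool:
  steps:
    - {"delta_pos": [0, 38, -10], "yaw": 0, "hand": 94}
    - {"delta_pos": [0, 38, -20], "yaw": 0, "hand": 94}
    - {"delta_pos": [0, 35, -25], "yaw": 0, "hand": 94}
    - {"delta_pos": [0, 25, -20], "yaw": 0, "hand": 94}
    - {"delta_pos": [0, 10, 0], "yaw": 0, "hand": 94}

```text
clock: 33.33
eef_pos: [425.1, 266.0, 170.1]
eef_rot: [-3.137, 0.002, 1.573]
wrist_force: [-0.4, -0.4, 0.1]
finger_gap: 94.1
```

drive_tool:
  steps:
    - {"delta_pos": [0, 0, 0], "yaw": 0, "hand": 94}
    - {"delta_pos": [0, 0, 0], "yaw": 0, "hand": 94}

```text
clock: 33.5
eef_pos: [427.3, 263.8, 174.4]
eef_rot: [3.141, -0.0, 1.571]
wrist_force: [-0.0, -0.7, -0.8]
finger_gap: 94.0
```

```bash
python3 look.py 23 wrist
```

```text
{'clock': 33.5, 'eef_pos': [427.335, 263.781, 174.423], 'eef_rot': [3.141, -0.0, 1.571], 'wrist_force': [-0.037, -0.706, -0.753], 'finger_gap': 94.022, 'joints': [0.48, 0.207, 1.675, -0.0, 1.258, 0.48]}
wrist [426.83125272 337.90088966 368.33729336] [ 2.88096242e+00 -1.98703475e-04  5.95000112e-04]
```

View pics/wrist23.png

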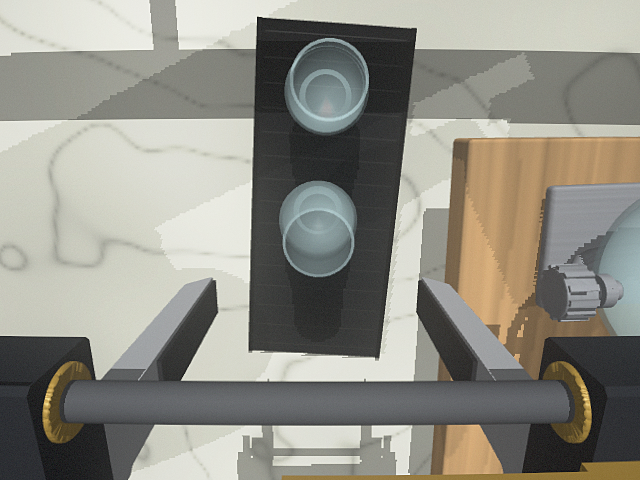

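```bash
python3 - <<'E'
from h import *
c=ld('wrist23')
print(circ(onz(c,[(283,242),(354.5,242),(318.5,206),(318.5,277),(293,217),(344,217),(293,267),(344,267)],120)))
print(circ(onz(c,[(288,81),(369,81),(329,38),(300,52),(358,52)],120)))
c=ld('wrist22')
print(circ(onz(c,[(359,260),(430,257),(393,222),(396,292),(369,237),(420,235),(371,284)],212)), onz(c,[(334,184),(410,182),(336,258)],104).round(1).tolist())
E
```

```text
(array([428.16147519, 270.43991472]), np.float64(22.748604635835434))
(array([433.68958213, 365.26621525]), np.float64(23.028639954145685))
(array([637.8777326 ,  38.26860406]), np.float64(21.080479196226594)) [[606.6, 69.0, 104.0], [669.6, 70.6, 104.0], [609.0, 4.8, 104.0]]
```

drive_tool:
  steps:
    - {"delta_pos": [1, 6.5, -20], "yaw": 0, "hand": 94}
    - {"delta_pos": [0, 0, -35], "yaw": 0, "hand": 94}
    - {"delta_pos": [0, 0, -30], "yaw": 0, "hand": 90}
    - {"delta_pos": [0, 0, -13], "yaw": 0, "hand": 80}
    - {"delta_pos": [0, 0, 0], "yaw": 0, "hand": 70}

```text
clock: 33.97
eef_pos: [427.5, 268.7, 73.7]
eef_rot: [-3.139, 0.002, 1.569]
wrist_force: [-0.9, -0.0, 0.5]
finger_gap: 80.1
```

drive_tool:
  steps:
    - {"delta_pos": [0, 0, 0], "yaw": 0, "hand": 64}
    - {"delta_pos": [0, 0, 0], "yaw": 0, "hand": 64}

```text
clock: 34.13
eef_pos: [429.1, 270.4, 77.2]
eef_rot: [3.139, -0.001, 1.57]
wrist_force: [-0.9, 0.6, 0.3]
finger_gap: 66.7
```

drive_tool:
  steps:
    - {"delta_pos": [-0.7, 0, -6.5], "yaw": 0, "hand": 60}
    - {"delta_pos": [0, 0, 0], "yaw": 0, "hand": 40}
    - {"delta_pos": [0, 0, 0], "yaw": 0, "hand": 40}
    - {"delta_pos": [0, 0, 0], "yaw": 0, "hand": 40}
    - {"delta_pos": [0, 0, 0], "yaw": 0, "hand": 40}

```text
clock: 34.55
eef_pos: [427.4, 270.6, 69.0]
eef_rot: [3.141, -0.0, 1.571]
wrist_force: [0.4, -0.7, 1.1]
finger_gap: 48.8
```

drive_tool:
  steps:
    - {"delta_pos": [0, 0, 0], "yaw": 0, "hand": 40}
    - {"delta_pos": [0, 0, 0], "yaw": 0, "hand": 40}
    - {"delta_pos": [0, 0, 0], "yaw": 0, "hand": 40}

```text
clock: 34.8
eef_pos: [427.4, 270.7, 68.9]
eef_rot: [3.141, -0.0, 1.571]
wrist_force: [0.5, -0.1, 3.0]
finger_gap: 49.3
```

drive_tool:
  steps:
    - {"delta_pos": [0, 0, 10], "yaw": 0, "hand": 40}
    - {"delta_pos": [0, 0, 25], "yaw": 0, "hand": 40}
    - {"delta_pos": [0, -10, 35], "yaw": 0, "hand": 40}
    - {"delta_pos": [0, -25, 35], "yaw": 0, "hand": 40}
    - {"delta_pos": [0, -35, 30], "yaw": 0, "hand": 40}

```text
clock: 35.22
eef_pos: [426.9, 204.9, 202.4]
eef_rot: [3.141, -0.001, 1.573]
wrist_force: [0.4, 0.2, -1.0]
finger_gap: 48.4
```

drive_tool:
  steps:
    - {"delta_pos": [0, -38, 15], "yaw": 0, "hand": 40}
    - {"delta_pos": [0, -38, 5], "yaw": 0, "hand": 40}
    - {"delta_pos": [0, -38, 0], "yaw": 0, "hand": 40}
    - {"delta_pos": [0, -38, 0], "yaw": 0, "hand": 40}
    - {"delta_pos": [5, -38, 0], "yaw": 0, "hand": 40}

```text
clock: 35.63
eef_pos: [431.2, 13.1, 220.5]
eef_rot: [3.141, -0.0, 1.571]
wrist_force: [0.7, 0.5, -0.7]
finger_gap: 49.0
```

drive_tool:
  steps:
    - {"delta_pos": [15, -36, 0], "yaw": 0, "hand": 40}
    - {"delta_pos": [20, -30, 0], "yaw": 0, "hand": 40}
    - {"delta_pos": [28, -25, 0], "yaw": 0, "hand": 40}
    - {"delta_pos": [33, -15, 0], "yaw": 0, "hand": 40}
    - {"delta_pos": [35, -8, 0], "yaw": 0, "hand": 40}

```text
clock: 36.05
eef_pos: [563.9, -101.6, 220.2]
eef_rot: [-3.141, 0.0, 1.568]
wrist_force: [0.7, 0.3, -0.7]
finger_gap: 49.1
```

drive_tool:
  steps:
    - {"delta_pos": [33, -3, 0], "yaw": 0, "hand": 40}
    - {"delta_pos": [25, 0, 0], "yaw": 0, "hand": 40}
    - {"delta_pos": [15, 0, 0], "yaw": 0, "hand": 40}
    - {"delta_pos": [6, 0, 0], "yaw": 0, "hand": 40}
    - {"delta_pos": [0, 0, 0], "yaw": 0, "hand": 40}

```text
clock: 36.47
eef_pos: [642.4, -102.1, 219.1]
eef_rot: [-3.14, -0.0, 1.571]
wrist_force: [-0.4, -0.1, -2.8]
finger_gap: 48.8
```

drive_tool:
  steps:
    - {"delta_pos": [0, 0, 0], "yaw": 0, "hand": 40}
    - {"delta_pos": [0, 0, 0], "yaw": 0, "hand": 40}

```text
clock: 36.63
eef_pos: [641.4, -102.3, 220.2]
eef_rot: [3.142, 0.0, 1.571]
wrist_force: [-1.2, 0.1, -2.7]
finger_gap: 48.6
```

```bash
python3 look.py 24 wrist
```

```text
{'clock': 36.633, 'eef_pos': [641.44, -102.27, 220.194], 'eef_rot': [3.142, 0.0, 1.571], 'wrist_force': [-1.187, 0.131, -2.706], 'finger_gap': 48.554, 'joints': [-0.214, 0.511, 1.16, -0.0, 1.471, -0.214]}
wrist [641.17305141 -28.07680377 414.04610526] [ 2.88054727e+00  8.72115440e-04 -4.37699358e-05]
```

View pics/wrist24.png

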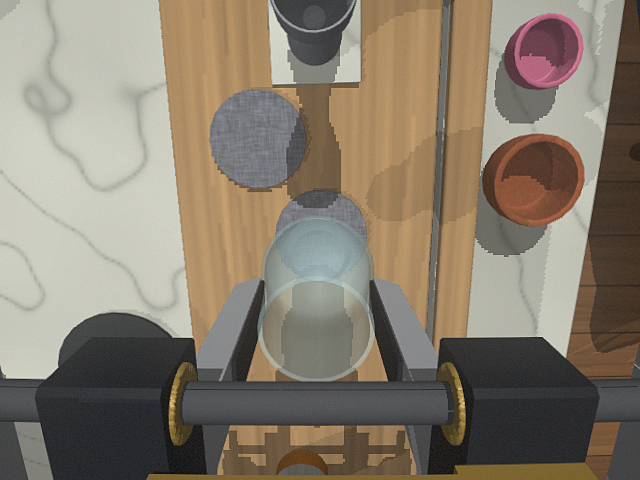

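```bash
python3 - <<'E'
from h import *
c=ld('wrist24')
print(circ(onz(c,[(259,330),(374,330),(316,279),(316,382),(277,294),(355,294),(277,366),(355,366)],271.3)))
print(circ(onz(c,[(276,235),(320,191),(367,235),(287,208),(355,208)],104)))
print(circ(onz(c,[(209.5,140),(308,139),(258,88),(260,188.5),(225,102),(291,102),(227,175)],104)))
E
```

```text
(array([ 640.8970429 , -102.52150477]), np.float64(21.623323034477004))
(array([ 644.52264404, -107.923557  ]), np.float64(35.25293407111515))
(array([598.40795776, -34.15628596]), np.float64(35.966835162338775))
```

drive_tool:
  steps:
    - {"delta_pos": [3, -5, -10], "yaw": 0, "hand": 40}
    - {"delta_pos": [0, 0, -20], "yaw": 0, "hand": 40}
    - {"delta_pos": [0, 0, -10], "yaw": 0, "hand": 40}
    - {"delta_pos": [0, 0, -5], "yaw": 0, "hand": 40}
    - {"delta_pos": [0, 0, 0], "yaw": 0, "hand": 40}

```text
clock: 37.1
eef_pos: [644.6, -107.3, 173.3]
eef_rot: [-3.139, -0.0, 1.571]
wrist_force: [0.3, -0.4, -1.5]
finger_gap: 48.8
```

drive_tool:
  steps:
    - {"delta_pos": [0, 0, 0], "yaw": 0, "hand": 40}

```text
clock: 37.18
eef_pos: [645.3, -107.3, 175.1]
eef_rot: [3.141, 0.0, 1.571]
wrist_force: [-0.4, 0.6, -1.6]
finger_gap: 48.6
```

drive_tool:
  steps:
    - {"delta_pos": [-0.5, 0, -4], "yaw": 0, "hand": 40}
    - {"delta_pos": [0, 0, -2], "yaw": 0, "hand": 40}
    - {"delta_pos": [0, 0, -0.8], "yaw": 0, "hand": 40}
    - {"delta_pos": [0, 0, 0], "yaw": 0, "hand": 40}

```text
clock: 37.52
eef_pos: [644.8, -107.3, 168.1]
eef_rot: [3.141, 0.0, 1.571]
wrist_force: [0.1, -0.4, -0.9]
finger_gap: 48.8
```

drive_tool:
  steps:
    - {"delta_pos": [0, 0, -0.7], "yaw": 0, "hand": 40}
    - {"delta_pos": [0, 0, 0], "yaw": 0, "hand": 40}

```text
clock: 37.68
eef_pos: [645.0, -107.4, 167.9]
eef_rot: [3.14, 0.0, 1.571]
wrist_force: [-0.6, -0.9, 3.6]
finger_gap: 48.9
```

Contact. Release, rise, retreat to -x, then to glass A (433.7, 365.3).

drive_tool:
  steps:
    - {"delta_pos": [0, 0, 0.4], "yaw": 0, "hand": 65}
    - {"delta_pos": [0, 0, 0], "yaw": 0, "hand": 94}
    - {"delta_pos": [0, 0, 0], "yaw": 0, "hand": 94}
    - {"delta_pos": [0, 0, 0], "yaw": 0, "hand": 94}
    - {"delta_pos": [0, 0, 0], "yaw": 0, "hand": 94}

```text
clock: 38.1
eef_pos: [644.7, -107.3, 167.4]
eef_rot: [-3.141, -0.0, 1.571]
wrist_force: [0.1, -0.0, 0.3]
finger_gap: 78.9
```

drive_tool:
  steps:
    - {"delta_pos": [0, 0, 10], "yaw": 0, "hand": 94}
    - {"delta_pos": [0, 0, 25], "yaw": 0, "hand": 94}
    - {"delta_pos": [0, 0, 30], "yaw": 0, "hand": 94}
    - {"delta_pos": [-15, 0, 15], "yaw": 0, "hand": 94}
    - {"delta_pos": [-35, 0, 0], "yaw": 0, "hand": 94}

```text
clock: 38.52
eef_pos: [596.7, -107.4, 251.2]
eef_rot: [3.136, 0.001, 1.571]
wrist_force: [0.1, -0.1, -0.2]
finger_gap: 94.2
```

```bash
python3 look.py 25 wrist
```

```text
{'clock': 38.517, 'eef_pos': [596.69, -107.428, 251.236], 'eef_rot': [3.136, 0.001, 1.571], 'wrist_force': [0.097, -0.061, -0.164], 'finger_gap': 94.179, 'joints': [-0.239, 0.389, 1.262, 0.0, 1.485, -0.239]}
wrist [595.32244519 -33.01472695 444.99821269] [ 2.87938172e+00 -4.59181664e-03  5.76639894e-04]
```

View pics/wrist25.png

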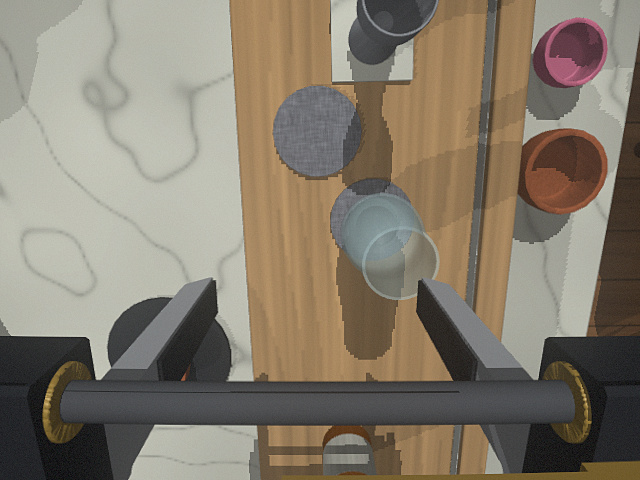

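drive_tool:
  steps:
    - {"delta_pos": [-40, 0, 0], "yaw": 0, "hand": 94}
    - {"delta_pos": [-40, 5, 0], "yaw": 0, "hand": 94}
    - {"delta_pos": [-38, 15, 0], "yaw": 0, "hand": 94}
    - {"delta_pos": [-30, 28, 0], "yaw": 0, "hand": 94}
    - {"delta_pos": [-15, 38, 0], "yaw": 0, "hand": 94}

```text
clock: 38.98
eef_pos: [429.1, -21.7, 248.4]
eef_rot: [3.141, 0.0, 1.568]
wrist_force: [1.3, 0.6, 1.0]
finger_gap: 93.9
```

drive_tool:
  steps:
    - {"delta_pos": [0, 41, 0], "yaw": 0, "hand": 94}
    - {"delta_pos": [0, 41, 0], "yaw": 0, "hand": 94}
    - {"delta_pos": [0, 41, 0], "yaw": 0, "hand": 94}
    - {"delta_pos": [0, 41, 0], "yaw": 0, "hand": 94}
    - {"delta_pos": [0, 41, 0], "yaw": 0, "hand": 94}

```text
clock: 39.4
eef_pos: [431.3, 185.7, 248.6]
eef_rot: [3.14, -0.0, 1.571]
wrist_force: [0.6, -0.8, 0.4]
finger_gap: 94.2
```

drive_tool:
  steps:
    - {"delta_pos": [0, 41, -10], "yaw": 0, "hand": 94}
    - {"delta_pos": [0, 40, -15], "yaw": 0, "hand": 94}
    - {"delta_pos": [0, 35, -20], "yaw": 0, "hand": 94}
    - {"delta_pos": [0, 30, -20], "yaw": 0, "hand": 94}
    - {"delta_pos": [0, 15, -5], "yaw": 0, "hand": 94}

```text
clock: 39.82
eef_pos: [430.3, 345.5, 175.5]
eef_rot: [-3.139, 0.002, 1.573]
wrist_force: [0.2, 0.3, -0.4]
finger_gap: 93.7
```

drive_tool:
  steps:
    - {"delta_pos": [0, 0, 0], "yaw": 0, "hand": 94}
    - {"delta_pos": [0, 0, 0], "yaw": 0, "hand": 94}

```text
clock: 39.98
eef_pos: [431.9, 343.0, 178.8]
eef_rot: [3.141, 0.0, 1.572]
wrist_force: [0.2, 0.5, 1.0]
finger_gap: 94.2
```

Glass B stands upright on its coaster. Now grasp A.

drive_tool:
  steps:
    - {"delta_pos": [2, 12, -10], "yaw": 0, "hand": 94}
    - {"delta_pos": [0, 10, -15], "yaw": 0, "hand": 94}
    - {"delta_pos": [0, 0, -30], "yaw": 0, "hand": 94}
    - {"delta_pos": [0, 0, -25], "yaw": 0, "hand": 94}
    - {"delta_pos": [0, 0, 0], "yaw": 0, "hand": 90}

```text
clock: 40.4
eef_pos: [432.9, 362.8, 95.3]
eef_rot: [-3.138, 0.003, 1.569]
wrist_force: [-0.3, -0.3, -1.6]
finger_gap: 90.8
```

drive_tool:
  steps:
    - {"delta_pos": [0, 0, 0], "yaw": 0, "hand": 80}
    - {"delta_pos": [0, 0, 0], "yaw": 0, "hand": 70}

```text
clock: 40.57
eef_pos: [435.0, 365.0, 100.7]
eef_rot: [3.139, -0.002, 1.57]
wrist_force: [-1.4, 0.7, -0.1]
finger_gap: 80.1
```

```bash
python3 look.py 26 wrist
```

```text
{'clock': 40.567, 'eef_pos': [434.959, 365.006, 100.692], 'eef_rot': [3.139, -0.002, 1.57], 'wrist_force': [-1.351, 0.66, -0.13], 'finger_gap': 80.106, 'joints': [0.634, 0.424, 1.57, -0.0, 1.144, 0.635]}
wrist [434.27012734 438.84499749 294.67468226] [ 2.88238290e+00 -1.57346288e-03 -1.03261033e-03]
```

View pics/wrist26.png

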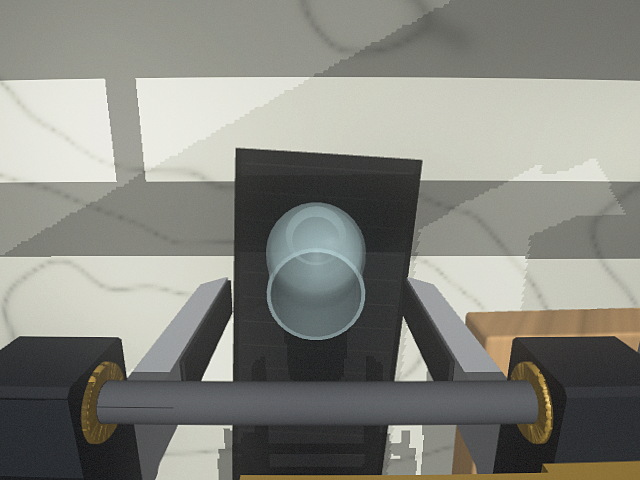

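drive_tool:
  steps:
    - {"delta_pos": [-0.8, 0, -18], "yaw": 0, "hand": 76}
    - {"delta_pos": [0, 0, -10], "yaw": 0, "hand": 70}
    - {"delta_pos": [0, 0, -3], "yaw": 0, "hand": 60}
    - {"delta_pos": [0, 0, 0], "yaw": 0, "hand": 40}
    - {"delta_pos": [0, 0, 0], "yaw": 0, "hand": 40}

```text
clock: 41.03
eef_pos: [433.2, 365.3, 67.8]
eef_rot: [3.141, -0.0, 1.571]
wrist_force: [-0.4, 0.3, 0.1]
finger_gap: 53.6
```

drive_tool:
  steps:
    - {"delta_pos": [0, 0, 0], "yaw": 0, "hand": 40}
    - {"delta_pos": [0, 0, 0], "yaw": 0, "hand": 40}
    - {"delta_pos": [0, 0, 0], "yaw": 0, "hand": 40}
    - {"delta_pos": [0, 0, 0], "yaw": 0, "hand": 40}
    - {"delta_pos": [0, 0, 0], "yaw": 0, "hand": 40}

```text
clock: 41.45
eef_pos: [433.4, 365.5, 67.8]
eef_rot: [3.14, -0.001, 1.571]
wrist_force: [0.7, 0.4, 6.1]
finger_gap: 49.1
```

drive_tool:
  steps:
    - {"delta_pos": [0, 0, 10], "yaw": 0, "hand": 40}
    - {"delta_pos": [0, 0, 25], "yaw": 0, "hand": 40}
    - {"delta_pos": [0, -10, 35], "yaw": 0, "hand": 40}
    - {"delta_pos": [0, -25, 35], "yaw": 0, "hand": 40}
    - {"delta_pos": [0, -35, 30], "yaw": 0, "hand": 40}

```text
clock: 41.87
eef_pos: [432.5, 299.5, 200.6]
eef_rot: [3.141, -0.001, 1.573]
wrist_force: [0.9, 0.2, -1.2]
finger_gap: 49.3
```

drive_tool:
  steps:
    - {"delta_pos": [0, -38, 15], "yaw": 0, "hand": 40}
    - {"delta_pos": [0, -38, 5], "yaw": 0, "hand": 40}
    - {"delta_pos": [0, -38, 0], "yaw": 0, "hand": 40}
    - {"delta_pos": [0, -38, 0], "yaw": 0, "hand": 40}
    - {"delta_pos": [0, -38, 0], "yaw": 0, "hand": 40}

```text
clock: 42.28
eef_pos: [432.1, 107.7, 218.6]
eef_rot: [-3.142, -0.0, 1.571]
wrist_force: [1.6, 0.5, -2.3]
finger_gap: 49.3
```

drive_tool:
  steps:
    - {"delta_pos": [0, -38, 0], "yaw": 0, "hand": 40}
    - {"delta_pos": [0, -36, 0], "yaw": 0, "hand": 40}
    - {"delta_pos": [10, -32, 0], "yaw": 0, "hand": 40}
    - {"delta_pos": [20, -25, 0], "yaw": 0, "hand": 40}
    - {"delta_pos": [30, -10, 0], "yaw": 0, "hand": 40}

```text
clock: 42.7
eef_pos: [492.4, -34.6, 219.0]
eef_rot: [3.141, 0.0, 1.568]
wrist_force: [0.3, 0.7, -0.5]
finger_gap: 49.3
```

drive_tool:
  steps:
    - {"delta_pos": [33, 0, 0], "yaw": 0, "hand": 40}
    - {"delta_pos": [30, 0, 0], "yaw": 0, "hand": 40}
    - {"delta_pos": [20, 0, 0], "yaw": 0, "hand": 40}
    - {"delta_pos": [10, 0, 0], "yaw": 0, "hand": 40}
    - {"delta_pos": [0, 0, 0], "yaw": 0, "hand": 40}

```text
clock: 43.12
eef_pos: [586.8, -31.6, 217.4]
eef_rot: [-3.14, -0.0, 1.571]
wrist_force: [-1.4, -1.3, -2.2]
finger_gap: 49.0
```

drive_tool:
  steps:
    - {"delta_pos": [0, 0, 0], "yaw": 0, "hand": 40}
    - {"delta_pos": [0, 0, 0], "yaw": 0, "hand": 40}

```text
clock: 43.28
eef_pos: [585.2, -31.6, 218.3]
eef_rot: [-3.141, -0.0, 1.571]
wrist_force: [0.0, 0.3, -0.9]
finger_gap: 49.0
```

```bash
python3 look.py 27 wrist
```

```text
{'clock': 43.283, 'eef_pos': [585.157, -31.569, 218.284], 'eef_rot': [-3.141, -0.0, 1.571], 'wrist_force': [0.009, 0.338, -0.856], 'finger_gap': 49.049, 'joints': [-0.116, 0.362, 1.373, -0.0, 1.407, -0.116]}
wrist [584.97880136  42.58939577 412.14388797] [2.88065544e+00 1.39088242e-03 6.84713976e-05]
```

View pics/wrist27.png

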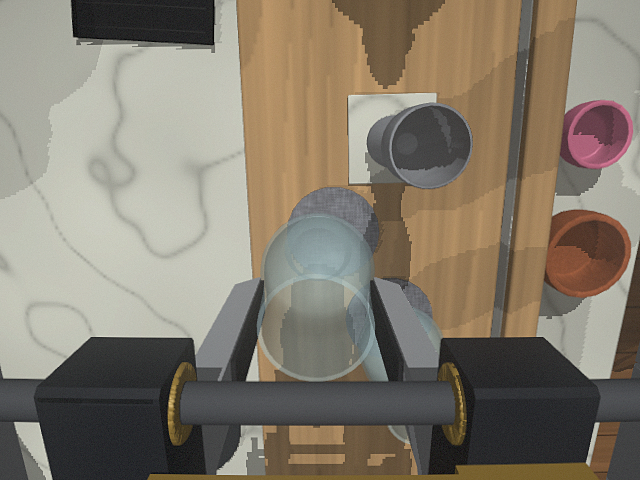

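drive_tool:
  steps:
    - {"delta_pos": [8, -2.3, 0], "yaw": 0, "hand": 40}
    - {"delta_pos": [5, 0, -12], "yaw": 0, "hand": 40}
    - {"delta_pos": [0, 0, -18], "yaw": 0, "hand": 40}
    - {"delta_pos": [0, 0, -10], "yaw": 0, "hand": 40}
    - {"delta_pos": [0, 0, -4], "yaw": 0, "hand": 40}

```text
clock: 43.75
eef_pos: [597.8, -33.8, 171.8]
eef_rot: [-3.138, -0.0, 1.571]
wrist_force: [0.0, -0.1, -1.0]
finger_gap: 49.3
```

drive_tool:
  steps:
    - {"delta_pos": [0, 0, 0], "yaw": 0, "hand": 40}
    - {"delta_pos": [0, 0, 0], "yaw": 0, "hand": 40}

```text
clock: 43.92
eef_pos: [598.9, -34.0, 174.5]
eef_rot: [3.141, 0.0, 1.571]
wrist_force: [0.6, 0.3, -1.8]
finger_gap: 49.0
```

drive_tool:
  steps:
    - {"delta_pos": [-0.5, 0, -4], "yaw": 0, "hand": 40}
    - {"delta_pos": [0, 0, -2], "yaw": 0, "hand": 40}
    - {"delta_pos": [0, 0, -0.8], "yaw": 0, "hand": 40}
    - {"delta_pos": [0, 0, 0], "yaw": 0, "hand": 40}

```text
clock: 44.25
eef_pos: [598.4, -34.0, 167.2]
eef_rot: [-3.141, -0.0, 1.571]
wrist_force: [-0.5, -0.5, -1.8]
finger_gap: 48.8
```

drive_tool:
  steps:
    - {"delta_pos": [0, 0, -0.7], "yaw": 0, "hand": 40}
    - {"delta_pos": [0, 0, 0], "yaw": 0, "hand": 40}

```text
clock: 44.42
eef_pos: [598.6, -34.0, 166.9]
eef_rot: [3.141, 0.0, 1.571]
wrist_force: [0.0, -0.4, -0.7]
finger_gap: 48.9
```

drive_tool:
  steps:
    - {"delta_pos": [0, 0, -0.6], "yaw": 0, "hand": 40}
    - {"delta_pos": [0, 0, 0], "yaw": 0, "hand": 40}

```text
clock: 44.58
eef_pos: [598.7, -34.0, 166.7]
eef_rot: [3.14, 0.0, 1.571]
wrist_force: [-1.0, 0.2, 5.1]
finger_gap: 49.0
```

drive_tool:
  steps:
    - {"delta_pos": [0, 0, 0.4], "yaw": 0, "hand": 65}
    - {"delta_pos": [0, 0, 0], "yaw": 0, "hand": 94}
    - {"delta_pos": [0, 0, 0], "yaw": 0, "hand": 94}
    - {"delta_pos": [0, 0, 0], "yaw": 0, "hand": 94}
    - {"delta_pos": [0, 0, 0], "yaw": 0, "hand": 94}

```text
clock: 45.0
eef_pos: [598.4, -34.0, 166.3]
eef_rot: [-3.141, -0.0, 1.571]
wrist_force: [-0.1, -0.1, -0.0]
finger_gap: 79.1
```

drive_tool:
  steps:
    - {"delta_pos": [0, 0, 10], "yaw": 0, "hand": 94}
    - {"delta_pos": [0, 0, 30], "yaw": 0, "hand": 94}
    - {"delta_pos": [0, 0, 40], "yaw": 0, "hand": 94}
    - {"delta_pos": [0, -25, 40], "yaw": 0, "hand": 94}
    - {"delta_pos": [0, -38, 30], "yaw": 0, "hand": 94}

```text
clock: 45.42
eef_pos: [598.6, -87.4, 312.2]
eef_rot: [3.138, 0.0, 1.574]
wrist_force: [0.5, -0.6, 0.7]
finger_gap: 93.7
```

drive_tool:
  steps:
    - {"delta_pos": [0, -35, 0], "yaw": 0, "hand": 94}
    - {"delta_pos": [0, -15, 0], "yaw": 0, "hand": 94}
    - {"delta_pos": [0, 0, 0], "yaw": 0, "hand": 94}
    - {"delta_pos": [0, 0, 0], "yaw": 0, "hand": 94}

```text
clock: 45.75
eef_pos: [598.2, -138.9, 307.1]
eef_rot: [-3.141, -0.001, 1.57]
wrist_force: [-0.2, 1.0, 0.8]
finger_gap: 93.9
```

```bash
python3 look.py 28 wrist scene side
```

```text
{'clock': 45.75, 'eef_pos': [598.2, -138.886, 307.143], 'eef_rot': [-3.141, -0.001, 1.57], 'wrist_force': [-0.248, 1.039, 0.757], 'finger_gap': 93.934, 'joints': [-0.288, 0.398, 1.124, 0.0, 1.62, -0.287]}
wrist [598.22429436 -64.82442264 501.04341834] [ 2.88111797e+00  1.91521904e-03 -1.29867255e-03]
scene [1202.39548208  321.71982815 1009.43266502] [-2.50046221  0.00522938  2.03999229]
side [525.24164799 905.54996612 698.59995188] [-2.09766928  0.00640902 -3.03119994]
```

View pics/wrist28.png

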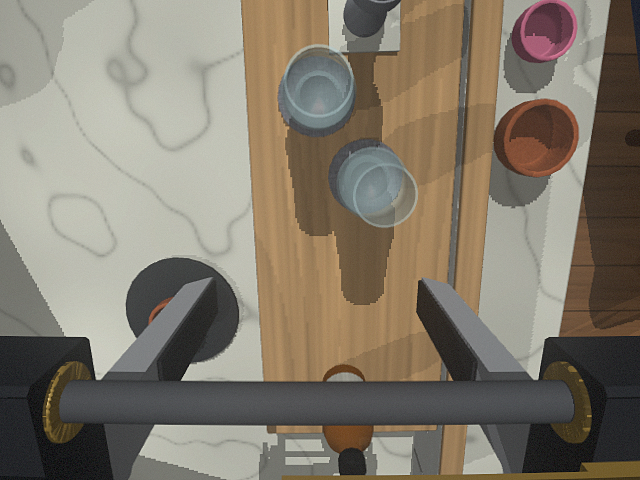

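View pics/scene28.png

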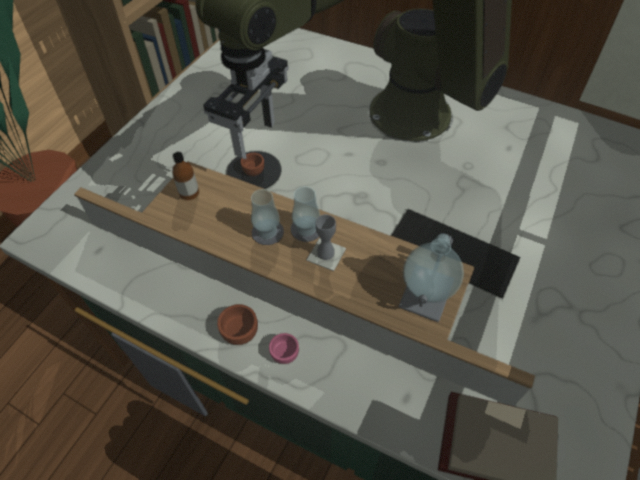

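View pics/side28.png

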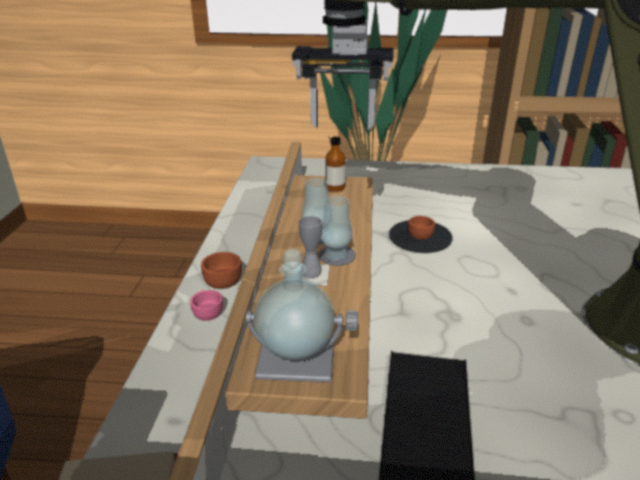

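```bash
python3 - <<'E'
from h import *
c=ld('wrist28'); im=c['frame'][0:230,260:440,::-1]; cv2.imwrite('pics/c_w28.png',cv2.resize(im,None,fx=3,fy=3,interpolation=cv2.INTER_CUBIC)[:600])
print('predicted rims/feet', proj(c,[(598.2,-33.9,219),(598.2,-33.9,104),(644.4,-107.2,219),(644.4,-107.2,104)]).round(1).tolist())
a,b=ld('scene2')['frame'].astype(int),ld('scene28')['frame'].astype(int)
d=np.abs(a-b).max(2); print('bitters diff',d[150:200,170:200].mean(),'decanter diff',d[235:300,405:462].mean(),'bkgd',d[320:360,220:300].mean())
E
```

```text
predicted rims/feet [[317.4, 82.3], [317.4, 96.8], [384.3, 194.7], [365.5, 176.9]]
bitters diff 5.49 decanter diff 3.5597840755735493 bkgd 3.410625
```

View pics/c_w28.png

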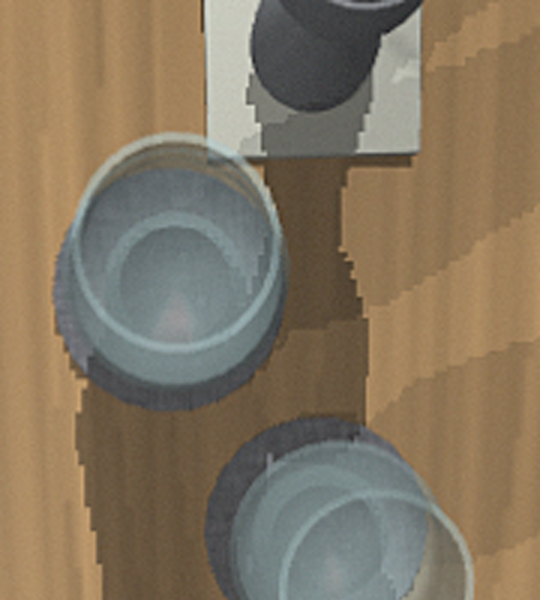

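```bash
python3 -c "
from h import *
print(manip.sign_off())"
```

```text
the job is handed in; nothing more can be done
None
```

I handed the job in at about 46 s, with everything where the task asked. Both glasses and then the jigger went upright onto the mat, and after that the dish went onto the slate. The jigger and both glasses then went back to their coasters.

**Final checks:**
- **Dish:** it sits at the centre of the slate, within about 0.3 mm as measured right after release.
- **Glasses and jigger:** the last pictures show all three upright. Glass A is about 2 mm or less off its coaster's centre, and its foot has about 14 mm of margin. The jigger is within about 3 mm of its coaster's centre by measurement. I did not measure glass B's final spot, but I set it down within about 1 mm of its coaster's centre and it looks well inside.
- **Decanter and bitters bottle:** the decanter looked unchanged. The bitters area showed a small image difference, 5.5 against a background of 3.4. The bottle appears at the same pixel position, so I took it for arm shadow and did not check further.

**What disagreed:**
- **Fingertip height:** the cameras put the fingertips about 14 mm above the reported tool centre point (TCP), not 17 mm below it as stated.
- **Effect on the grasps:** the first glass grasps held only the rim, and my first grasp on the jigger closed over its rim and pressed down with about 5 N. It stayed upright and shifted at most 2 mm, with the dish untouched. I corrected the height for every later grasp.

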